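# Balance lacquered lids on the domes of a curing drawer and shut it

## Robot

A 7-joint arm with a two-finger parallel gripper is mounted at the origin on the work surface. World frame = base frame: x ahead of the robot, y to its left, z up, the work surface at z = 0. Lengths are in m, angles in rad, forces in N, time in s.
With the tool pointing down it reaches from about 0.35 to 0.9 m from the base axis. Payload 19.9 kg.
Tool frame: the origin (TCP) lies at the very end of the fingers, on their centre line; the grasp point (between the pads) lies 19 mm behind it (env.grip_point_offset is the distance from the TCP to the grasp point, in m); z points along the fingers, y is the direction in which the jaws open and shut (so a half turn about z gives the same grasp; the last joint's range is limited). The gripper opens to 94 mm and grips with 3 to 60 N. Pads are 16 mm wide; open, the fingers measure 119 mm over their backs; the gripper's body (75 mm by 177 mm) begins 78 mm behind the grasp point.
Start: joints at [-1.147, 0.417, -0.01, 1.614, 0.005, 1.111, -0.053], TCP at [0.281, 0.558, 0.205] pointing down, gripper open.
Joint ranges: [-2.81, 2.81], [-0.39, 2.02], [-1.27, 1.25], [0.06, 2.57], [-1.19, 4.33], [0.19, 2], [-2.82, 2.82]. Speed limits (rad/s): [1.89, 1.89, 2.39, 2.39, 3.01, 3.01, 3.01].

## Interface

Orientations are given as a 3x3 rotation matrix whose columns are the frame's x, y, z axes.
In Python, from bench import env, eyes, job, boxes_of, cut_out gives the robot as it stands.
- The arm moves only by the shell command python3 -m inch 'ROWS'. ROWS is text: rows parted by semicolons, each of 7 numbers parted by spaces: the shift along the world's x, y, z in mm, then the turn, a rotation vector about the world's x, y, z in degrees, then the finger opening in mm, from 0 to 94. In form: x y z rx ry rz claw; .... A call has 1 to 10 rows; each row shifts and turns the commanded pose from where the row before left it; what a row does not reach is not made up. A row lasts 1/10 s, in which the tool goes at most 50 mm and 8.59 degrees, less where a joint would pass 70% of its speed; a pose out of reach is approached as far as the arm can. A call with a gripper value outside its range is refused whole. The fingers move at their own pace and stop on an object; the grip force is fixed at half the most. Time passes only in rows, so rows that do not move let the fingers close. It gives the time, the measured TCP pose, the force and the opening at its end, in the units of the state.
- env.read_state(): the state, without advancing time (a new reading comes with each control period).
- eyes.read_camera(name): name is "side" or "top"; returns a dict with "image" (400x640x3 uint8, red, green, blue), "fx", "fy", "cx", "cy" (pixels), "k1" (the pictures are not rectified: a ray, as slopes to the right and down, at radius r is drawn at 1 + k1 r^2 times it, then the intrinsics apply), "origin" and "attitude" of the camera in the world. Camera axes: x right, y up, looking along -z (the intrinsics and any distortion apply to the point x, -y, -z); pixel columns grow to the right and rows downward; lengths in m; the calibration is good to about 2 mm. A picture is of the moment at which its call begins. There is no depth.
- job.sign_off(): hands the job in, once; it reports no verdict.
Trained networks look in the newest picture that a camera, given by its name, has taken for a name from the list of things; names that differ only in an ending like _2 or _b are one class to them, and where a whole thing is asked for, a point or a joint stands for the part that bears it (a point fixed in the world has none). Each returns a list of dicts, best first, with "score" (0 to 1); they miss things now and then, are a little off and sometimes report something else, mostly with a low value. They report only what shows in the picture. A call takes as long as a camera call. They do not tell look-alikes from the thing itself.
- boxes_of(camera, target): "point" ([x, y, z] in m, in world coordinates, good to about 4 mm: the middle of the surface that is visible of it).
- cut_out(camera, target): "pixels" (400x640 bool, what is visible of it).
The state is a dict: "time_s": time; "joint_positions": joint angles; "dq": joint speeds; "joint_torque": joint torques, N m; "ee_pos": TCP position; "tool_rot": TCP orientation; "force": force on the tool from outside, world axes, zero at the start; "moment": the same for the moment, N m; "opening": finger opening in m.
Only numpy, scipy, OpenCV 4.12 (cv2) and the standard library are available. Lean on these libraries where they do the work, as an engineer would, in place of code of your own. Each camera call takes 0.05 s, during which the arm holds its last target. There are 200 camera calls.

## Task

Pull the curing cabinet's drawer right out, and balance every brass lid that is on the bench on a black dome of its own in the drawer, knob up, centred and about level, touching nothing but the dome. Then shut the drawer fully and gently, so that all lids stay balanced, and only then throw the switch lever on the cabinet fully over, away from the robot. Leave the other things on the bench where they are.

Things in the scene. Friction and masses are not known exactly. Their poses are not given: they have to be found in the camera images.
- lid0: one of up to four identical box lids (some may be absent): flat-bottomed brass disc 64 mm across, 6 mm thick, with a thin stem and a dark wooden ball knob 24 mm across, its centre 27 mm above the underside (39 mm tall over all, about 0.18 kg, mass centre about 6 mm up). Starts knob up on the bench, right of the drawer. Origin: centre of the underside; z up through the knob
- lid1: one of up to four identical box lids (some may be absent): flat-bottomed brass disc 64 mm across, 6 mm thick, with a thin stem and a dark wooden ball knob 24 mm across, its centre 27 mm above the underside (39 mm tall over all, about 0.18 kg, mass centre about 6 mm up). Starts knob up on the bench, right of the drawer. Origin: centre of the underside; z up through the knob
- lid2: one of up to four identical box lids (some may be absent): flat-bottomed brass disc 64 mm across, 6 mm thick, with a thin stem and a dark wooden ball knob 24 mm across, its centre 27 mm above the underside (39 mm tall over all, about 0.18 kg, mass centre about 6 mm up). Starts knob up on the bench, right of the drawer. Origin: centre of the underside; z up through the knob
- lid3: one of up to four identical box lids (some may be absent): flat-bottomed brass disc 64 mm across, 6 mm thick, with a thin stem and a dark wooden ball knob 24 mm across, its centre 27 mm above the underside (39 mm tall over all, about 0.18 kg, mass centre about 6 mm up). Starts knob up on the bench, right of the drawer. Origin: centre of the underside; z up through the knob
- dome0 (a point): crown (highest point) of black support dome 0: cap, 16 mm tall, of a ball of radius 40 mm, fixed in the drawer; four in a row 92 mm apart, 0 leftmost; crown 16 mm above the drawer's floor, 36 mm above the bench. Moves with the drawer. Axes: the cabinet's (x the way the drawer shuts, y left along the row, z up)
- dome1 (a point): crown (highest point) of black support dome 1: cap, 16 mm tall, of a ball of radius 40 mm, fixed in the drawer; four in a row 92 mm apart, 0 leftmost; crown 16 mm above the drawer's floor, 36 mm above the bench. Moves with the drawer. Axes: the cabinet's (x the way the drawer shuts, y left along the row, z up)
- dome2 (a point): crown (highest point) of black support dome 2: cap, 16 mm tall, of a ball of radius 40 mm, fixed in the drawer; four in a row 92 mm apart, 0 leftmost; crown 16 mm above the drawer's floor, 36 mm above the bench. Moves with the drawer. Axes: the cabinet's (x the way the drawer shuts, y left along the row, z up)
- dome3 (a point): crown (highest point) of black support dome 3: cap, 16 mm tall, of a ball of radius 40 mm, fixed in the drawer; four in a row 92 mm apart, 0 leftmost; crown 16 mm above the drawer's floor, 36 mm above the bench. Moves with the drawer. Axes: the cabinet's (x the way the drawer shuts, y left along the row, z up)
- drawer_tab (a point): top centre of the drawer's upright wooden pull tab: 10 mm thick (along x), 60 mm wide (along y), top 145 mm above the bench; it stands 48 mm clear above the front panel and the cabinet roof (both 97 mm high). Moves with the drawer; 6 mm in front of the cabinet's front face when shut. Dome crowns lie 121 mm farther along x. Axes: the cabinet's
- drawer (a joint): how far the drawer is out, m: 0 shut, 0.195 fully out. It slides towards the robot with about 2 N of friction and stays where it is left. Well with the domes: 376 mm wide, 134 mm deep, floor 20 mm, rim 52 mm above the bench, domes on its centre line; front panel 12 mm thick, 97 mm above the bench
- power (a joint): angle of the switch lever, rad: near 0 it leans towards the robot, at 1.0 it is fully over, leaning away from the robot, against a stop. It turns easily and stays where it is left
- power_tip (a point): tip of that black lever, 80 mm long, on a small block on top of the grey control box (85 mm wide, 95 mm tall) that forms the right-hand end of the cabinet; it swings in the cabinet's x-z plane
- cabinet: fixed curing cabinet, grey with a clear roof, 410 mm wide, 195 mm deep, 97 mm tall, plus the control box at its right (-y) end. Origin: bottom centre of its front face; x points from front to back
- tool_pot: bystander: brown cardboard-coloured cup, 84 mm across, 100 mm tall; origin: centre of its underside
- bench_block: bystander: square steel block, 100 by 100 by 30 mm; origin: centre of its underside
- bead_tub: bystander: white round bowl, 90 mm across, 60 mm tall; origin: centre of its underside
Mind the look-alikes: they are no part of the job. What is shaped like the lid3 but blue or purple is not meant. Leave any blue look-alike of the lid2 alone.

How it is judged:
By the outcome, as a careful person would: the job done as asked, in the order asked, and still so for the second after the job is handed in, with the robot touching nothing.
Of lid0, lid1, lid2, lid3 only 2 to 4 are there at a start; the rules pass over those that are not, and their reading is None.
At some moment in a run one of lid0, lid1, lid2, lid3 may be knocked a few centimetres aside while the robot is not near it.
Once in a run the grip may slacken for a moment while it holds something.
It also fails if it takes over 210 s, if anything falls off the work surface, if the arm or the gripper's body presses on something with over 40 N, if the wrist force passes 120 N, or if a joint passes its speed limit or range.

## Working session

There is one attempt and no reset: what is moved stays moved. The work goes in short steps, Python scripts to look and compute and a shell command to move; the robot and the scene stay as the last step left them, time stands still between calls to the robot, and variables do not carry over. Pictures are saved under pics/ and viewed, about 12 in all and at most 16, crops included, and the job is handed in when it is done.

```bash
ls; mkdir -p pics; cat > h.py <<'E'
import numpy as np, cv2
from bench import env, eyes, job, boxes_of, cut_out
def cam(n, save=None):
    c=eyes.read_camera(n)
    if save: cv2.imwrite('pics/'+save,cv2.cvtColor(c['image'],cv2.COLOR_RGB2BGR))
    return c
def proj(c,P):
    p=(np.atleast_2d(P)-c['origin'])@np.array(c['attitude'])
    s=np.c_[p[:,0]/-p[:,2],-p[:,1]/-p[:,2]]
    s=s*(1+c['k1']*(s**2).sum(1))[:,None]
    return s*[c['fx'],c['fy']]+[c['cx'],c['cy']]
def ray(c,uv):
    d=(np.array(uv,float)-[c['cx'],c['cy']])/[c['fx'],c['fy']]; s=d.copy()
    for _ in range(20): s=d/(1+c['k1']*(s**2).sum())
    return np.array(c['attitude'])@np.array([s[0],-s[1],-1])
def onz(c,uv,z):
    r=ray(c,uv); o=np.array(c['origin']); return o+r*(z-o[2])/r[2]
def st():
    s=env.read_state(); print('t',round(s['time_s'],2),'p',np.round(s['ee_pos'],4),'F',np.round(s['force'],1),'op',round(s['opening'],4)); print(np.round(s['tool_rot'],3).tolist()); return s
E
python3 - <<'E'
from h import *
st()
for n in('top','side'):
    c=cam(n,n+'0.png'); print(n,np.round(c['origin'],3),np.round(c['attitude'],2).tolist(),c['fx'])
    for t in('lid0','drawer_tab','dome0','power_tip','cabinet','tool_pot','bench_block','bead_tub'):
        print(t,[(np.round(b['point'],3).tolist(),round(b['score'],2)) for b in boxes_of(n,t)[:8]])
E
```

```text
pics
t 0.0 p [0.2805 0.5581 0.2048] F [-0.3  0.4 -0.1] op 0.0941
[[-0.893, 0.449, -0.0], [0.449, 0.893, -0.001], [-0.0, -0.001, -1.0]]
top [ 0.344 -0.183  1.332] [[0.03, 0.98, -0.17], [-1.0, 0.02, -0.03], [-0.03, 0.17, 0.98]] 424.7980409414665
lid0 [([0.366, -0.131, 0.006], 0.87), ([0.582, -0.311, 0.003], 0.82), ([0.455, -0.276, 0.008], 0.81), ([0.606, -0.195, 0.007], 0.7), ([0.541, -0.404, 0.003], 0.61), ([0.487, -0.174, 0.004], 0.57), ([0.689, -0.475, 0.004], 0.54)]
drawer_tab [([0.62, 0.133, 0.07], 0.65)]
dome0 [([0.613, 0.132, 0.068], 0.93)]
power_tip [([0.342, -0.438, 0.024], 0.73), ([0.656, -0.106, 0.198], 0.52), ([0.618, 0.126, 0.071], 0.49)]
cabinet [([0.709, 0.103, 0.092], 0.84)]
tool_pot [([0.758, -0.326, 0.055], 0.92), ([0.583, -0.312, 0.002], 0.75)]
bench_block [([0.521, -0.596, 0.034], 0.69)]
bead_tub [([0.344, -0.435, 0.022], 0.8)]
side [-0.11   0.651  1.418] [[-0.77, 0.5, -0.39], [-0.64, -0.59, 0.49], [0.02, 0.63, 0.78]] 480.54087822180406
lid0 [([0.615, 0.153, 0.063], 0.73), ([0.598, -0.197, 0.006], 0.65), ([0.69, -0.47, 0.005], 0.6), ([0.58, -0.311, 0.004], 0.49), ([0.5, -0.168, 0.005], 0.46)]
drawer_tab [([0.615, 0.152, 0.063], 0.85)]
dome0 [([0.612, 0.156, 0.062], 0.87)]
power_tip [([0.66, -0.102, 0.201], 0.47)]
cabinet [([0.692, 0.143, 0.094], 0.61)]
tool_pot [([0.74, -0.311, 0.071], 0.62)]
bench_block [([0.513, -0.586, 0.03], 0.74)]
bead_tub []
```

View pics/top0.png

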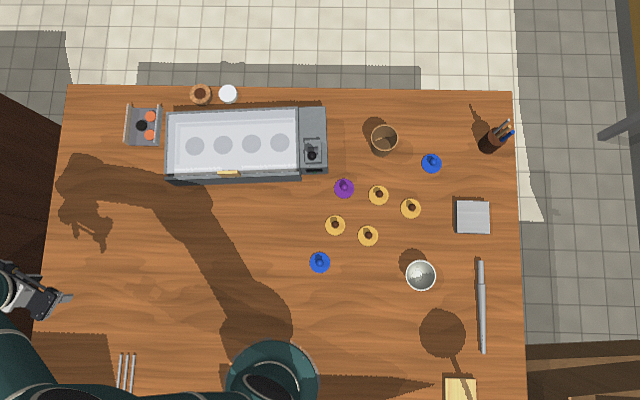

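View pics/side0.png

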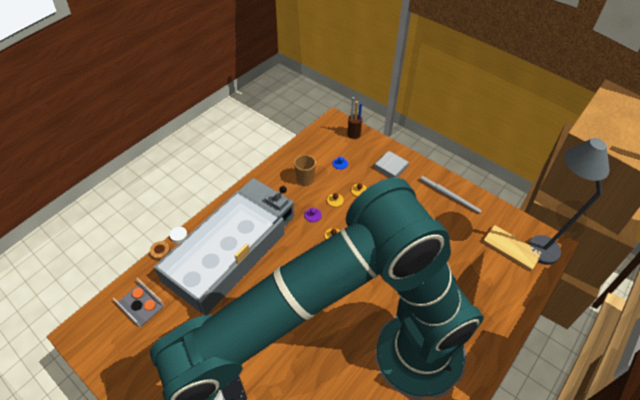

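The top view shows four brass lids at about (378,195), (411,208), (335,225) and (368,236). The purple look-alike is at (344,188) and the blue ones are at (432,163) and (320,262). The cabinet is shut, with its tab at (228,172) and the lever near (312,152). The side view is partly blocked by the arm.

```bash
cat >> h.py <<'E'
def lids(c):
    "brass discs in top picture: world centre at z of disc top"
    hsv=cv2.cvtColor(c['image'],cv2.COLOR_RGB2HSV)
    m=cv2.inRange(hsv,(15,110,120),(35,255,255)); return m
def blobs(c,m,z,amin=120,amax=600):
    n,l,s,ce=cv2.connectedComponentsWithStats(m); out=[]
    for i in range(1,n):
        if amin<s[i,4]<amax:
            pts=cv2.findContours((l==i).astype('uint8'),0,1)[0][0]
            h=cv2.convexHull(pts); M=cv2.moments(h); uv=(M['m10']/M['m00'],M['m01']/M['m00'])
            out.append((np.round(uv,1).tolist(),int(s[i,4]),np.round(onz(c,uv,z)[:2],4).tolist()))
    return out
E
python3 - <<'E'
from h import *
c=cam('top')
m=lids(c)
for b in blobs(c,m,.006): print(b)
im=cv2.cvtColor(c['image'],cv2.COLOR_RGB2BGR)
g=cv2.resize(im[95:195,155:335],None,fx=4.4,fy=4.4,interpolation=cv2.INTER_CUBIC)
cv2.imwrite('pics/cab.png',g)
E
```

```text
([378.4, 194.8], 298, [0.5866, -0.3121])
([410.3, 208.1], 304, [0.5466, -0.4123])
([334.8, 224.8], 311, [0.4882, -0.1767])
([367.8, 235.4], 315, [0.4576, -0.2798])
([588.4, 361.1], 501, [0.1053, -0.929])
```

View pics/cab.png

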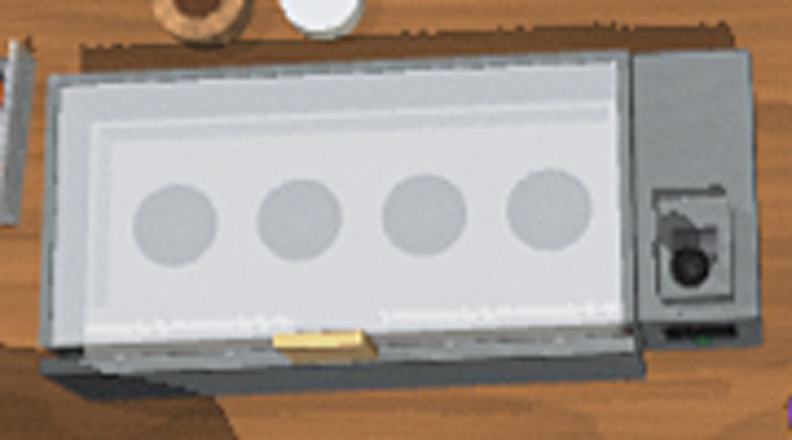

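The crop shows the four domes under the clear roof, at picture positions (194.8,146.1) to (279.8,142.6). The tab's top is near (227,172), and the lever knob is near (312,155), leaning towards the robot.

```bash
python3 - <<'E'
from h import *
c=cam('top')
D=[onz(c,(155+u/4.4-.4,95+v/4.4-.4),.02)[:2] for u,v in((175,225),(300,220),(424.5,215),(549,209.5))]
D=np.array(D); print(np.round(D,4), np.linalg.norm(np.diff(D,axis=0),axis=1))
d=D[0]-D[3]; y=d/np.linalg.norm(d); x=np.array([y[1],-y[0]]); m=D.mean(0)
print('yaw deg',np.degrees(np.arctan2(x[1],x[0])),'x',x,'mid',m)
tab=m-.121*x; face=m-.115*x
print('tab',tab,'face',face,'crop px',[((p-[155,95])*4.4).round(0).tolist() for p in proj(c,[[*tab,.145],[*face,.097],[*(face+.205*y),.097],[*(face-.205*y),.097]])])
print('lever knob guess', onz(c,(155+688/4.4,95+265/4.4),.17))
E
```

```text
[[0.7319 0.2831]
 [0.7375 0.1909]
 [0.7431 0.0992]
 [0.749  0.0079]] [0.09246431 0.09179579 0.0915218 ]
yaw deg 3.548721249269803 x [0.99808253 0.06189728] mid [0.74036778 0.14528075]
tab [0.61959979 0.13779118] face [0.62558829 0.13816256] crop px [[316.0, 337.0], [334.0, 345.0], [36.0, 356.0], [634.0, 333.0]]
lever knob guess [ 0.66620839 -0.10651427  0.17      ]
```

```bash
python3 -m inch '24 -30 0 0 0 -4.27 60;24 -30 0 0 0 -4.27 60;24 -30 0 0 0 -4.27 60;24 -30 0 0 0 -4.27 60;24 -30 0 0 0 -4.27 60;24 -30 0 0 0 -4.27 60;24 -30 0 0 0 -4.27 60;24 -30 0 0 0 -4.27 60;24 -30 0 0 0 -4.27 60;24 -30 0 0 0 -4.27 60'; python3 -m inch '24 -30 0 0 0 -4.27 60;24 -30 0 0 0 -4.27 60;24 -30 0 0 0 -4.27 60;24 -30 0 0 0 -4.27 60;0 0 0 0 0 0 60;0 0 0 0 0 0 60'
```

```text
time_s: 2.0
ee_pos: [0.5215, 0.2571, 0.2056]
tool_rot: [[-0.349, 0.937, 0.0], [0.937, 0.349, 0.0], [0.0, 0.0, -1.0]]
force: [0.5, 1.5, -0.1]
opening: 0.0603
time_s: 2.6
ee_pos: [0.6168, 0.1378, 0.2052]
tool_rot: [[-0.061, 0.998, -0.0], [0.998, 0.061, -0.0], [-0.0, -0.0, -1.0]]
force: [-0.9, 0.8, 0.4]
opening: 0.0601
```

Right over the tab. Next I lower the fingers, grip the tab, and pull the drawer out along (-0.998, -0.062).

```bash
python3 -m inch '3 0 -25 0 0 0 60;0 0 -25 0 0 0 60;0 0 -25 0 0 0 60;0 0 -22 0 0 0 60;0 0 0 0 0 0 60;0 0 0 0 0 0 0;0 0 0 0 0 0 0;0 0 0 0 0 0 0;0 0 0 0 0 0 0'; python3 -m inch '0 0 0 0 0 0 0;-2 0 0 0 0 0 0;-5 -0.3 0 0 0 0 0;-10 -0.6 0 0 0 0 0;-15 -0.9 0 0 0 0 0;-20 -1.2 0 0 0 0 0;-20 -1.2 0 0 0 0 0;-20 -1.2 0 0 0 0 0;-20 -1.3 0 0 0 0 0;-20 -1.3 0 0 0 0 0'; python3 -m inch '-20 -1.2 0 0 0 0 0;-15 -0.9 0 0 0 0 0;-10 -0.6 0 0 0 0 0;-8 -0.5 0 0 0 0 0;-5 -0.3 0 0 0 0 0;0 0 0 0 0 0 0;0 0 0 0 0 0 0'
```

```text
time_s: 3.5
ee_pos: [0.62, 0.1386, 0.1093]
tool_rot: [[-0.062, 0.998, 0.001], [0.998, 0.062, 0.0], [0.0, 0.001, -1.0]]
force: [-0.2, 0.2, 0.2]
opening: 0.0315
time_s: 4.5
ee_pos: [0.4865, 0.1301, 0.1086]
tool_rot: [[-0.062, 0.998, 0.001], [0.998, 0.062, 0.0], [0.0, 0.001, -1.0]]
force: [3.1, -0.7, 3.4]
opening: 0.01
time_s: 5.2
ee_pos: [0.434, 0.127, 0.1093]
tool_rot: [[-0.061, 0.998, 0.009], [0.998, 0.061, 0.001], [0.0, 0.009, -1.0]]
force: [34.5, -2.2, -21.3]
opening: 0.0104
```

```bash
python3 -m inch '3 0.2 0 0 0 0 0;1 0 0 0 0 0 60;0 0 0 0 0 0 60;0 0 0 0 0 0 60;0 0 25 0 0 0 60;0 0 40 0 0 0 60;0 0 40 0 0 0 60;-20 -40 0 0 0 0 60;-20 -40 0 0 0 0 60;-20 -40 0 0 0 0 60'; python3 -m inch '-20 -40 0 0 0 0 60;-20 -40 0 0 0 0 60;-10 -40 0 0 0 0 60;0 -40 0 0 0 0 60;0 -30 0 0 0 0 60';python3 - <<'E'
from h import *
st()
c=cam('top')
im=cv2.cvtColor(c['image'],cv2.COLOR_RGB2BGR)
cv2.imwrite('pics/open.png',cv2.resize(im[95:295,150:420],None,fx=2.9,fy=2.9,interpolation=cv2.INTER_CUBIC))
E
```

```text
time_s: 6.2
ee_pos: [0.3725, 0.006, 0.2133]
tool_rot: [[-0.062, 0.998, -0.0], [0.998, 0.062, 0.0], [0.0, -0.0, -1.0]]
force: [1.1, -0.7, 0.4]
opening: 0.06
time_s: 6.7
ee_pos: [0.323, -0.1848, 0.2136]
tool_rot: [[-0.061, 0.998, 0.001], [0.998, 0.061, 0.001], [0.001, 0.001, -1.0]]
force: [1.0, 0.7, 0.2]
opening: 0.0602
t 6.7 p [ 0.323  -0.1848  0.2136] F [1.  0.7 0.2] op 0.0602
[[-0.061, 0.998, 0.001], [0.998, 0.061, 0.001], [0.001, 0.001, -1.0]]
```

View pics/open.png

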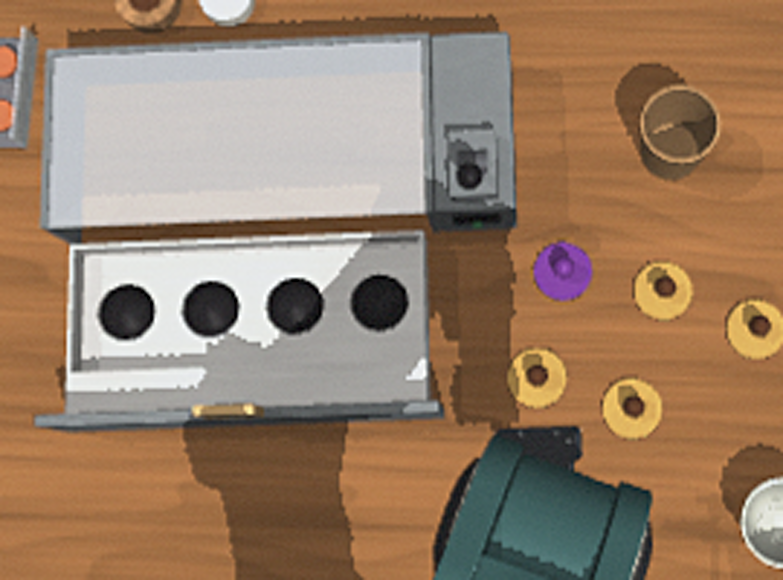

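The drawer is out. The black domes are at crop (127,311), (211,309), (295,306) and (379,302), and all four brass lids are still at their first positions. Now I measure the domes and lids precisely.

```bash
cat >> h.py <<'E'
def domes(c):
    m=cv2.inRange(c['image'],(0,0,0),(50,50,50)); m[:170]=0; m[230:]=0; m[:,:170]=0; m[:,300:]=0
    return blobs(c,m,.02)
E
python3 - <<'E'
from h import *
c=cam('top')
for b in domes(c): print('D',b)
D=np.array([b[2] for b in domes(c)]); D=D[np.argsort(-D[:,1])]
if len(D)==4:
    d=D[0]-D[3]; y=d/np.linalg.norm(d); x=np.array([y[1],-y[0]]); m=D.mean(0)
    print('x',x,'mid',m,'tab',m-.121*x); print(np.round([m+k*.092*y for k in(1.5,.5,-.5,-1.5)],4))
for b in blobs(c,lids(c),.006): print(b)
E
```

```text
D ([251.5, 200.0], 250, [0.5585, 0.0873])
D ([280.6, 198.9], 273, [0.564, -0.0046])
D ([193.4, 202.0], 232, [0.5477, 0.2713])
D ([222.4, 201.0], 234, [0.5532, 0.1791])
x [0.99825937 0.05897654] mid [0.55585  0.133275] tab [0.43506062 0.12613884]
[[ 0.5477  0.271 ]
 [ 0.5531  0.1792]
 [ 0.5586  0.0874]
 [ 0.564  -0.0045]]
([384.1, 137.3], 146, [0.7765, -0.3296])
([378.4, 194.8], 296, [0.5867, -0.312])
([410.4, 208.1], 306, [0.5466, -0.4126])
([334.9, 224.8], 303, [0.4881, -0.1769])
([367.7, 235.4], 318, [0.4575, -0.2796])
([588.0, 361.1], 495, [0.1052, -0.9278])
([625.9, 393.4], 121, [0.0193, -1.0297])
```

```bash
python3 -m inch '14 39 0 0 0 0 60;14 39 0 0 0 0 60;14 39 0 0 0 0 60;14 39 0 0 0 0 60;14 39 0 0 0 0 60;14 39 0 0 0 0 60;14 39 0 0 0 0 60;15 38 0 0 0 0 60;0 0 0 0 0 0 60;0 0 0 0 0 0 60'; python3 -m inch '0 0 -30 0 0 0 60;0 0 -30 0 0 0 60;0 0 -25 0 0 0 60;0 0 -20 0 0 0 60;0 0 0 0 0 0 0;0 0 0 0 0 0 0;0 0 0 0 0 0 0;0 0 0 0 0 0 0;0 0 0 0 0 0 0;0 0 0 0 0 0 0';  python3 -m inch '-2 0 0 0 0 0 0;-2 0 0 0 0 0 0;0 0 0 0 0 0 0'; python3 -m inch '-2 0 0 0 0 0 0;-2 0 0 0 0 0 0;0 0 0 0 0 0 0'
```

```text
time_s: 7.8
ee_pos: [0.436, 0.1288, 0.2129]
tool_rot: [[-0.063, 0.998, -0.001], [0.998, 0.063, -0.001], [-0.001, -0.001, -1.0]]
force: [-0.4, -0.1, -0.9]
opening: 0.0597
time_s: 8.8
ee_pos: [0.4368, 0.1282, 0.1088]
tool_rot: [[-0.062, 0.998, 0.0], [0.998, 0.062, 0.0], [0.0, 0.0, -1.0]]
force: [0.6, 0.0, -0.4]
opening: 0.0155
time_s: 9.1
ee_pos: [0.4339, 0.1281, 0.1086]
tool_rot: [[-0.061, 0.998, 0.003], [0.998, 0.061, 0.0], [-0.0, 0.003, -1.0]]
force: [12.2, -0.7, -10.1]
opening: 0.01
time_s: 9.4
ee_pos: [0.434, 0.1281, 0.1091]
tool_rot: [[-0.061, 0.998, 0.011], [0.998, 0.061, 0.001], [-0.0, 0.011, -1.0]]
force: [44.6, 0.9, -42.1]
opening: 0.0101
```

```bash
python3 -m inch '4 0 0 0 0 0 0;3 0 0 0 0 0 60;0 0 0 0 0 0 60;0 0 0 0 0 0 60;0 0 30 0 0 0 60;0 0 40 0 0 0 60;0 0 20 0 0 0 60;6 -38 0 0 0 0 60;6 -38 0 0 0 0 60;6 -38 0 0 0 0 60'; python3 -m inch '6 -38 0 0 0 0 60;6 -38 0 0 0 0 60;6 -38 0 0 0 0 60;6 -38 0 0 0 0 60;6 -38 0 0 0 0 60;0 0 -30 0 0 0 60;0 0 -30 0 0 0 60;0 0 0 0 0 0 60;0 0 0 0 0 0 60'; python3 - <<'E'
from h import *
s=st(); c=cam('top')
for b in blobs(c,lids(c),.006): print(b)
E
```

```text
time_s: 10.4
ee_pos: [0.4534, 0.013, 0.1986]
tool_rot: [[-0.062, 0.998, 0.0], [0.998, 0.062, 0.0], [0.0, 0.0, -1.0]]
force: [1.1, 1.2, 0.1]
opening: 0.0596
time_s: 11.3
ee_pos: [0.4835, -0.1759, 0.1389]
tool_rot: [[-0.062, 0.998, -0.001], [0.998, 0.062, -0.0], [-0.0, -0.001, -1.0]]
force: [0.3, 0.3, -0.1]
opening: 0.0602
t 11.3 p [ 0.4835 -0.1759  0.1389] F [ 0.3  0.3 -0.1] op 0.0602
[[-0.062, 0.998, -0.001], [0.998, 0.062, -0.0], [-0.0, -0.001, -1.0]]
([384.3, 137.5], 219, [0.7758, -0.3301])
([378.3, 194.8], 293, [0.5866, -0.312])
([410.3, 208.1], 307, [0.5467, -0.4122])
([367.8, 235.2], 317, [0.458, -0.2798])
([588.1, 361.1], 532, [0.1053, -0.928])
([624.6, 393.4], 139, [0.019, -1.0258])
```

```bash
python3 -m inch '4.5 -1 -30 0 0 0 60;0 0 -30 0 0 0 60;0 0 -30 0 0 0 60;0 0 -20 0 0 0 60;0 0 -10 0 0 0 60;0 0 -8 0 0 0 60;0 0 0 0 0 0 60;0 0 0 0 0 0 60'; python3 -m inch '0 0 0 0 0 0 0;0 0 0 0 0 0 0;0 0 0 0 0 0 0;0 0 0 0 0 0 0;0 0 0 0 0 0 0'; python3 -m inch '0 0 0 0 0 0 0;0 0 0 0 0 0 60;0 0 0 0 0 0 60;0 0 0 0 0 0 60;0 0 30 0 0 0 60;0 0 40 0 0 0 60;0 0 30 0 0 0 60;0 -45 0 0 0 0 60;0 -45 0 0 0 0 60'; python3 -m inch '-10 -45 0 0 0 0 60;-30 -20 0 0 0 0 60;-30 -20 0 0 0 0 60;-40 0 0 0 0 0 60;-20 0 0 0 0 0 60'; python3 - <<'E'
from h import *
c=cam('top','cal.png')
for b in blobs(c,lids(c),.006): print(b)
E
```

```text
time_s: 12.15
ee_pos: [0.4888, -0.177, 0.0114]
tool_rot: [[-0.062, 0.998, 0.001], [0.998, 0.062, -0.0], [-0.0, 0.001, -1.0]]
force: [-0.3, 0.0, 0.5]
opening: 0.0601
time_s: 12.65
ee_pos: [0.4882, -0.1769, 0.0105]
tool_rot: [[-0.062, 0.998, -0.0], [0.998, 0.062, -0.0], [-0.0, -0.0, -1.0]]
force: [1.3, 0.3, -1.2]
opening: 0.0232
time_s: 13.55
ee_pos: [0.4894, -0.2667, 0.1116]
tool_rot: [[-0.066, 0.998, 0.002], [0.998, 0.066, 0.0], [0.0, 0.002, -1.0]]
force: [0.1, -0.3, -0.2]
opening: 0.0599
time_s: 14.05
ee_pos: [0.3549, -0.3524, 0.1102]
tool_rot: [[-0.059, 0.998, -0.001], [0.998, 0.059, 0.0], [0.001, -0.001, -1.0]]
force: [-0.1, -0.6, 0.2]
opening: 0.0602
([384.3, 137.3], 237, [0.7765, -0.3302])
([378.5, 194.6], 275, [0.5874, -0.3124])
([410.4, 208.1], 309, [0.5467, -0.4125])
([334.9, 224.9], 308, [0.4878, -0.1769])
([367.3, 235.1], 295, [0.4584, -0.2786])
([587.8, 361.1], 543, [0.1052, -0.9274])
([626.3, 393.4], 127, [0.0193, -1.0307])
```

```bash
python3 -m inch '27 35 0 0 0 0 60;27 35 0 0 0 0 60;27 35 0 0 0 0 60;26 35 0 0 0 0 60;27 35.5 -20 0 0 0 60;0 0 0 0 0 0 60;0 0 0 0 0 0 60'; python3 - <<'E'
from h import *
st()
E
```

```text
time_s: 14.8
ee_pos: [0.4924, -0.1756, 0.09]
tool_rot: [[-0.064, 0.998, -0.001], [0.998, 0.064, -0.0], [-0.0, -0.001, -1.0]]
force: [-0.3, 0.2, -0.1]
opening: 0.0601
t 14.8 p [ 0.4924 -0.1756  0.09  ] F [-0.3  0.2 -0.1] op 0.0601
[[-0.064, 0.998, -0.001], [0.998, 0.064, -0.0], [-0.0, -0.001, -1.0]]
```

```bash
python3 -m inch '-4 -1.3 -30 0 0 0 60;0 0 -20 0 0 0 60;0 0 -20 0 0 0 60;0 0 -9 0 0 0 60;0 0 0 0 0 0 60;0 0 0 0 0 0 0;0 0 0 0 0 0 0;0 0 0 0 0 0 0;0 0 0 0 0 0 0;0 0 0 0 0 0 0'; python3 -m inch '0 0 0 0 0 0 0;0 0 10 0 0 0 0;0 0 30 0 0 0 0;0 0 40 0 0 0 0;0 0 40 0 0 0 0;0 0 15 0 0 0 0;0 0 0 0 0 0 0'; python3 -m inch '4 30 0 0 0 0 0;4 30 0 0 0 0 0;5 37 0 0 0 0 0;5 37 0 0 0 0 0;5 37 0 0 0 0 0;5 37 0 0 0 0 0;5 37 0 0 0 0 0;5 37 0 0 0 0 0;5 37 0 0 0 0 0;5 37 0 0 0 0 0'; python3 -m inch '5 37 0 0 0 0 0;4 30 0 0 0 0 0;2 20 0 0 0 0 0;0 0 0 0 0 0 0;0 0 0 0 0 0 0;0 0 0 0 0 0 0'
```

```text
time_s: 15.8
ee_pos: [0.4884, -0.1777, 0.0117]
tool_rot: [[-0.062, 0.998, 0.0], [0.998, 0.062, -0.0], [-0.0, 0.0, -1.0]]
force: [-0.6, -0.5, 0.7]
opening: 0.0237
time_s: 16.5
ee_pos: [0.4892, -0.1779, 0.1488]
tool_rot: [[-0.062, 0.998, 0.004], [0.998, 0.062, -0.0], [-0.0, 0.004, -1.0]]
force: [-0.7, 0.1, -1.9]
opening: 0.0228
time_s: 17.5
ee_pos: [0.5355, 0.1796, 0.1451]
tool_rot: [[-0.062, 0.998, -0.002], [0.998, 0.062, -0.001], [-0.001, -0.002, -1.0]]
force: [0.3, -0.2, -1.8]
opening: 0.0224
time_s: 18.1
ee_pos: [0.5472, 0.2638, 0.1461]
tool_rot: [[-0.06, 0.998, -0.001], [0.998, 0.06, -0.001], [-0.001, -0.001, -1.0]]
force: [-0.5, 0.1, -1.3]
opening: 0.0224
```

```bash
python3 -m inch '0.5 6.5 -20 0 0 0 0;0 0 -25 0 0 0 0;0 0 -20 0 0 0 0;0 0 -15 0 0 0 0;0 0 -10 0 0 0 0;0 0 0 0 0 0 0;0 0 0 0 0 0 0;0 0 0 0 0 0 0'; python3 -m inch '0 0 -3 0 0 0 0;0 0 -2 0 0 0 0;0 0 0 0 0 0 0;0 0 0 0 0 0 0'
```

```text
time_s: 18.9
ee_pos: [0.5482, 0.272, 0.0574]
tool_rot: [[-0.062, 0.998, 0.001], [0.998, 0.061, 0.001], [0.001, 0.001, -1.0]]
force: [-0.9, -0.1, -2.5]
opening: 0.023
time_s: 19.3
ee_pos: [0.5477, 0.2718, 0.0514]
tool_rot: [[-0.062, 0.998, -0.0], [0.998, 0.062, -0.0], [-0.0, -0.0, -1.0]]
force: [-0.3, -0.2, -1.4]
opening: 0.0229
```

```bash
python3 -m inch '-0.3 -1.2 -2 0 0 0 0;0 0 0 0 0 0 0;0 0 0 0 0 0 0'; for i in 1; do python3 -m inch '0 0 -1 0 0 0 0;0 0 0 0 0 0 0'; python3 -m inch '0 0 -1 0 0 0 0;0 0 0 0 0 0 0';  python3 -m inch '0 0 -1 0 0 0 0;0 0 0 0 0 0 0';  done | grep -v tool_rot
```

```text
time_s: 19.6
ee_pos: [0.5474, 0.2705, 0.0494]
tool_rot: [[-0.062, 0.998, -0.0], [0.998, 0.062, -0.0], [-0.0, -0.0, -1.0]]
force: [0.0, 0.2, -2.1]
opening: 0.0228
time_s: 19.8
ee_pos: [0.5473, 0.2706, 0.0483]
force: [-0.7, -0.5, -1.7]
opening: 0.0225
time_s: 20.0
ee_pos: [0.5475, 0.2707, 0.0476]
force: [-0.0, -1.2, 1.2]
opening: 0.0227
time_s: 20.2
ee_pos: [0.5482, 0.2709, 0.0473]
force: [-1.6, 0.1, 12.0]
opening: 0.0225
```

```bash
python3 -m inch '0 0 1 0 0 0 0;0 0 0 0 0 0 0;0 0 0 0 0 0 24;0 0 0 0 0 0 26;0 0 0 0 0 0 30;0 0 0 0 0 0 40;0 0 0 0 0 0 50;0 0 0 0 0 0 50'; python3 -m inch '0 0 10 0 0 0 50;0 0 30 0 0 0 50;0 0 40 0 0 0 50;0 0 30 0 0 0 50;0 -40 0 0 0 0 50;0 -40 0 0 0 0 50;0 -40 0 0 0 0 50;0 -40 0 0 0 0 50;-4 -40 0 0 0 0 50;-4 -40 0 0 0 0 50';python3 -m inch '-4 -40 0 0 0 0 60;-4 -40 0 0 0 0 60;-12 -40 0 0 0 0 60;-13 -40 0 0 0 0 60;-13 -40 0 0 0 0 60;-13 -40 0 0 0 0 60;-13 -34 0 0 0 0 60;-10 -32 0 0 0 0 60;0 0 0 0 0 0 60;0 0 0 0 0 0 60'; cat >> h.py <<'E'
def alllids(c):
    for b in blobs(c,lids(c),.006): 
        if b[0][0]<500: print(b, 'at z42:',np.round(onz(c,b[0],.042)[:2],4))
E
python3 - <<'E'
from h import *
st(); c=cam('top','p1.png'); alllids(c)
s=cam('side'); 
im=cv2.cvtColor(s['image'],cv2.COLOR_RGB2BGR); a=cv2.resize(im[170:310,140:310],None,fx=2.3,fy=2.3,interpolation=cv2.INTER_CUBIC)
b=cv2.cvtColor(c['image'],cv2.COLOR_RGB2BGR)[160:300,160:330]; b=cv2.resize(b,None,fx=2.3,fy=2.3,interpolation=cv2.INTER_CUBIC)
cv2.imwrite('pics/p1c.png',np.hstack([b,a]))
E
```

```text
time_s: 21.0
ee_pos: [0.5474, 0.2706, 0.0474]
tool_rot: [[-0.062, 0.998, -0.0], [0.998, 0.062, -0.0], [-0.0, -0.0, -1.0]]
force: [-0.8, 0.7, 0.5]
opening: 0.0489
time_s: 22.0
ee_pos: [0.5392, 0.029, 0.1582]
tool_rot: [[-0.062, 0.998, 0.001], [0.998, 0.062, 0.0], [0.0, 0.001, -1.0]]
force: [0.2, -0.6, 0.9]
opening: 0.0497
time_s: 23.0
ee_pos: [0.4573, -0.2757, 0.1579]
tool_rot: [[-0.06, 0.998, 0.0], [0.998, 0.06, 0.0], [0.0, 0.0, -1.0]]
force: [0.5, 0.1, -0.2]
opening: 0.0603
t 23.0 p [ 0.4573 -0.2757  0.1579] F [ 0.5  0.1 -0.2] op 0.0603
[[-0.06, 0.998, 0.0], [0.998, 0.06, 0.0], [0.0, 0.0, -1.0]]
([384.0, 137.4], 231, [0.7762, -0.3294]) at z42: [ 0.7644 -0.3253]
([191.5, 201.0], 271, [0.5532, 0.2824]) at z42: [0.5474 0.2698]
```

View pics/p1c.png

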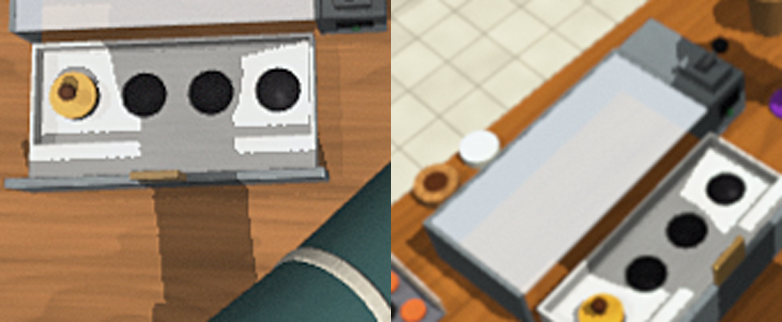

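The top crop shows lid A on the leftmost dome at (74,95), with its knob upright. It measures (0.5474, 0.2698) against the dome's (0.5477, 0.2710). The arm hides the other lids from the top camera, so I check with the side camera before picking the next one.

```bash
python3 - <<'E'
from h import *
cam('side','s2.png')
print([(np.round(b['point'],3).tolist(),round(b['score'],2)) for b in boxes_of('side','lid0')])
E
python3 -m inch '0 0 20 0 0 0 60;0 0 0 0 0 0 60'
```

```text
[([0.544, 0.283, 0.04], 0.67), ([0.366, -0.126, 0.008], 0.54), ([0.601, -0.198, 0.004], 0.52), ([0.581, -0.309, 0.004], 0.44)]
time_s: 23.4
ee_pos: [0.4586, -0.2751, 0.1792]
tool_rot: [[-0.063, 0.998, 0.002], [0.998, 0.063, -0.001], [-0.001, 0.002, -1.0]]
force: [-0.3, -0.3, -0.2]
opening: 0.0597
```

View pics/s2.png

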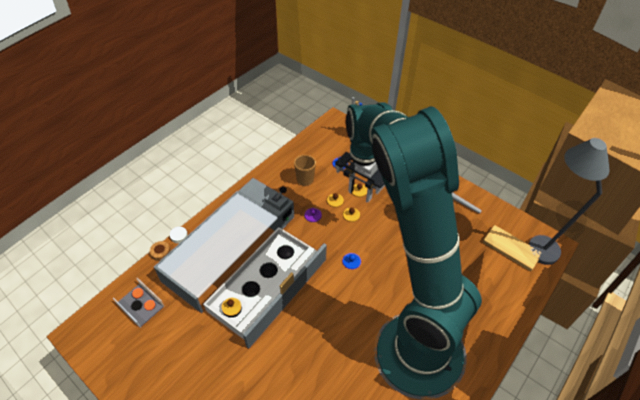

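The side view shows brass lids at about (335,199), (359,188) and (352,213), and I'll compute their positions from it. Lid A sits upright on the dome at (231,307).

```bash
python3 - <<'E'
from h import *
c=cam('side')
for b in blobs(c,lids(c),.006,60): 
    if b[0][0]<450: print(b,'z42',np.round(onz(c,b[0],.042)[:2],4))
E
```

```text
([318.8, 154.5], 468, [0.7867, -0.4587]) z42 [ 0.7639 -0.4302]
([274.4, 171.5], 113, [0.8611, -0.2684]) z42 [ 0.8364 -0.2447]
([315.8, 189.3], 183, [0.6728, -0.3029]) z42 [ 0.6529 -0.2786]
([202.9, 213.2], 84, [0.9207, 0.0627]) z42 [0.8942 0.0777]
([380.3, 221.3], 67, [0.3891, -0.3369]) z42 [ 0.3766 -0.3119]
([297.1, 227.7], 64, [0.6053, -0.1159]) z42 [ 0.5873 -0.0963]
([364.9, 231.2], 66, [0.4061, -0.2633]) z42 [ 0.3931 -0.24  ]
([159.7, 248.7], 173, [0.9185, 0.2729]) z42 [0.8922 0.2826]
([362.7, 257.0], 126, [0.346, -0.168]) z42 [ 0.3342 -0.147 ]
([337.3, 273.0], 536, [0.3735, -0.0595]) z42 [ 0.3613 -0.0414]
([361.0, 287.9], 177, [0.2764, -0.0649]) z42 [ 0.2668 -0.0467]
([379.9, 292.4], 216, [0.2177, -0.0916]) z42 [ 0.2094 -0.0727]
([345.6, 295.0], 68, [0.2998, -0.0105]) z42 [0.2894 0.0062]
([230.9, 306.4], 243, [0.5596, 0.2644]) z42 [0.5424 0.2743]
([389.8, 307.2], 64, [0.1608, -0.0673]) z42 [ 0.1538 -0.0491]
([105.6, 311.5], 72, [0.8604, 0.5542]) z42 [0.8357 0.5565]
([119.3, 327.3], 141, [0.779, 0.557]) z42 [0.7563 0.5596]
([187.7, 326.2], 68, [0.6137, 0.405]) z42 [0.5953 0.4112]
([216.0, 329.9], 64, [0.5358, 0.3537]) z42 [0.5192 0.3614]
([160.0, 340.2], 253, [0.644, 0.4959]) z42 [0.6247 0.4998]
([198.2, 345.9], 163, [0.5384, 0.428]) z42 [0.5218 0.4336]
([95.5, 351.7], 323, [0.7687, 0.6615]) z42 [0.7463 0.6613]
([211.4, 358.6], 107, [0.4767, 0.4293]) z42 [0.4619 0.4349]
([136.6, 369.3], 90, [0.6242, 0.607]) z42 [0.6056 0.6082]
([172.1, 370.4], 63, [0.5393, 0.5351]) z42 [0.5229 0.538 ]
([348.0, 368.6], 88, [0.1394, 0.184]) z42 [0.1331 0.1958]
([97.7, 379.1], 103, [0.69, 0.7106]) z42 [0.6696 0.709 ]
([198.5, 382.4], 64, [0.4512, 0.5066]) z42 [0.437  0.5103]
([294.2, 388.4], 155, [0.2238, 0.3336]) z42 [0.2152 0.3417]
([266.0, 389.2], 166, [0.2853, 0.3891]) z42 [0.2752 0.3959]
([120.0, 388.5], 105, [0.6146, 0.6805]) z42 [0.5962 0.6797]
([144.7, 393.4], 74, [0.547, 0.6381]) z42 [0.5301 0.6385]
```

```bash
python3 - <<'E'
from h import *
c=cam('side')
print(proj(c,[[.458,-.2793,.006],[.587,-.312,.006],[.5466,-.4124,.006]]).round(1))
for p in((335,200),(359,190),(352,214)): print(onz(c,p,.006).round(3))
E
```

```text
[[356.2 221.3]
 [334.5 198.8]
 [358.5 189. ]]
[ 0.582 -0.309  0.006]
[ 0.542 -0.409  0.006]
[ 0.491 -0.297  0.006]
```

The side view puts lid B at about (0.495, -0.30), not where it was, so it has been knocked aside. I back off and measure it with the top camera.

```bash
python3 -m inch '-33 20 0 0 0 0 60;-33 20 0 0 0 0 60;-33 20 0 0 0 0 60;-33 20 0 0 0 0 60;0 0 0 0 0 0 60'; python3 - <<'E'
from h import *
st(); c=cam('top','p2.png'); alllids(c)
E
```

```text
time_s: 24.0
ee_pos: [0.3224, -0.1928, 0.1768]
tool_rot: [[-0.063, 0.998, 0.0], [0.998, 0.063, 0.003], [0.003, 0.0, -1.0]]
force: [-0.1, -0.1, 0.6]
opening: 0.0602
t 24.0 p [ 0.3224 -0.1928  0.1768] F [-0.1 -0.1  0.6] op 0.0602
[[-0.063, 0.998, 0.0], [0.998, 0.063, 0.003], [0.003, 0.0, -1.0]]
([384.3, 137.2], 150, [0.7768, -0.3302]) at z42: [ 0.765  -0.3262]
([378.4, 194.8], 297, [0.5866, -0.3121]) at z42: [ 0.5801 -0.3087]
([191.5, 201.0], 268, [0.5532, 0.2824]) at z42: [0.5474 0.2698]
([410.4, 208.0], 307, [0.5468, -0.4127]) at z42: [ 0.5414 -0.4063]
([373.4, 223.0], 313, [0.4967, -0.2971]) at z42: [ 0.4926 -0.294 ]
```

```bash
python3 -m inch '35 -21 0 0 0 0 60;35 -21 0 0 0 0 60;35 -21 0 0 0 0 60;35 -21 0 0 0 0 60;34 -20 -20 0 0 0 60;0 0 -30 0 0 0 60;0 0 -30 0 0 0 60;0 0 0 0 0 0 60;0 0 0 0 0 0 60'
```

```text
time_s: 24.95
ee_pos: [0.4995, -0.2997, 0.0974]
tool_rot: [[-0.062, 0.998, -0.001], [0.998, 0.062, -0.0], [-0.0, -0.001, -1.0]]
force: [-0.0, 0.1, -0.4]
opening: 0.06
```

```bash
python3 -m inch '-2.8 2.6 -30 0 0 0 60;0 0 -30 0 0 0 60;0 0 -17 0 0 0 60;0 0 -9 0 0 0 60;0 0 0 0 0 0 60;0 0 0 0 0 0 0;0 0 0 0 0 0 0;0 0 0 0 0 0 0;0 0 0 0 0 0 0;0 0 0 0 0 0 0'; python3 -m inch '0 0 0 0 0 0 0;0 0 10 0 0 0 0;0 0 30 0 0 0 0;0 0 40 0 0 0 0;0 0 40 0 0 0 0;0 0 15 0 0 0 0;0 0 0 0 0 0 0'; python3 -m inch '2 20 0 0 0 0 0;4 30 0 0 0 0 0;5 37 0 0 0 0 0;5 37 0 0 0 0 0;5 37 0 0 0 0 0;5 37 0 0 0 0 0;5 37 0 0 0 0 0;5 37 0 0 0 0 0;5 37 0 0 0 0 0;5 37 0 0 0 0 0'; python3 -m inch '5 37 0 0 0 0 0;4 33 0 0 0 0 0;3 33 0 0 0 0 0;2 25 0 0 0 0 0;0 0 0 0 0 0 0;0 0 0 0 0 0 0;0 0 0 0 0 0 0'
```

```text
time_s: 25.95
ee_pos: [0.4967, -0.2968, 0.0117]
tool_rot: [[-0.062, 0.998, 0.0], [0.998, 0.062, -0.0], [-0.0, 0.0, -1.0]]
force: [-0.5, -0.2, 0.8]
opening: 0.0237
time_s: 26.65
ee_pos: [0.4974, -0.2972, 0.1485]
tool_rot: [[-0.062, 0.998, 0.003], [0.998, 0.062, -0.001], [-0.001, 0.003, -1.0]]
force: [-0.4, 0.6, -2.6]
opening: 0.0227
time_s: 27.65
ee_pos: [0.5417, 0.0508, 0.145]
tool_rot: [[-0.062, 0.998, -0.002], [0.998, 0.062, -0.001], [-0.0, -0.002, -1.0]]
force: [1.3, -0.5, -1.8]
opening: 0.0224
time_s: 28.35
ee_pos: [0.5563, 0.176, 0.1457]
tool_rot: [[-0.06, 0.998, -0.001], [0.998, 0.06, -0.001], [-0.001, -0.001, -1.0]]
force: [0.6, -0.0, -2.1]
opening: 0.0221
```

```bash
python3 -m inch '-3.4 3 -20 0 0 0 0;0 0 -25 0 0 0 0;0 0 -20 0 0 0 0;0 0 -15 0 0 0 0;0 0 -10 0 0 0 0;0 0 -3 0 0 0 0;0 0 0 0 0 0 0;0 0 0 0 0 0 0;0 0 0 0 0 0 0'
```

```text
time_s: 29.25
ee_pos: [0.5536, 0.1804, 0.0542]
tool_rot: [[-0.062, 0.998, 0.001], [0.998, 0.062, 0.001], [0.0, 0.001, -1.0]]
force: [-0.3, 1.3, -2.4]
opening: 0.0226
```

```bash
python3 -m inch '-0.3 -1.1 -3 0 0 0 0;0 0 -2 0 0 0 0;0 0 0 0 0 0 0;0 0 0 0 0 0 0'; python3 -m inch '0 0 -1 0 0 0 0;0 0 0 0 0 0 0';  python3 -m inch '0 0 -0.6 0 0 0 0;0 0 0 0 0 0 0'
```

```text
time_s: 29.65
ee_pos: [0.5528, 0.1791, 0.0484]
tool_rot: [[-0.062, 0.998, -0.0], [0.998, 0.062, -0.0], [-0.0, -0.0, -1.0]]
force: [0.8, 0.2, -1.1]
opening: 0.0224
time_s: 29.85
ee_pos: [0.553, 0.1792, 0.0476]
tool_rot: [[-0.062, 0.998, 0.0], [0.998, 0.062, 0.0], [0.0, 0.0, -1.0]]
force: [-1.1, -0.7, 1.0]
opening: 0.0222
time_s: 30.05
ee_pos: [0.5534, 0.1792, 0.0474]
tool_rot: [[-0.062, 0.998, 0.001], [0.998, 0.062, 0.0], [0.0, 0.001, -1.0]]
force: [-1.7, -0.5, 7.6]
opening: 0.0227
```

```bash
python3 -m inch '0 0 0.6 0 0 0 0;0 0 0 0 0 0 0;0 0 0 0 0 0 24;0 0 0 0 0 0 26;0 0 0 0 0 0 30;0 0 0 0 0 0 40;0 0 0 0 0 0 50;0 0 0 0 0 0 50'; python3 -m inch '0 0 10 0 0 0 50;0 0 30 0 0 0 50;0 0 40 0 0 0 50;0 0 40 0 0 0 50;0 0 10 0 0 0 50;-10 -40 0 0 0 0 60;-20 -40 0 0 0 0 60;-20 -40 0 0 0 0 60;-23 -40 0 0 0 0 60;-25 -40 0 0 0 0 60';python3 -m inch '-25 -40 0 0 0 0 60;-25 -40 0 0 0 0 60;-25 -40 0 0 0 0 60;-25 -40 0 0 0 0 60;-30 -10 0 0 0 0 60;0 0 0 0 0 0 60'; python3 - <<'E'
from h import *
st(); c=cam('top','p3.png'); alllids(c)
E
```

```text
time_s: 30.85
ee_pos: [0.5529, 0.1791, 0.0474]
tool_rot: [[-0.062, 0.998, -0.0], [0.998, 0.062, -0.0], [-0.0, -0.0, -1.0]]
force: [0.0, 0.8, 0.7]
opening: 0.0486
time_s: 31.85
ee_pos: [0.4538, -0.0224, 0.1775]
tool_rot: [[-0.062, 0.998, 0.0], [0.998, 0.062, 0.0], [0.0, 0.0, -1.0]]
force: [1.3, -0.7, 0.7]
opening: 0.06
time_s: 32.45
ee_pos: [0.322, -0.1921, 0.1773]
tool_rot: [[-0.057, 0.998, 0.0], [0.998, 0.057, 0.002], [0.002, 0.001, -1.0]]
force: [0.2, 1.2, -0.6]
opening: 0.0604
t 32.45 p [ 0.322  -0.1921  0.1773] F [ 0.2  1.2 -0.6] op 0.0604
[[-0.057, 0.998, 0.0], [0.998, 0.057, 0.002], [0.002, 0.001, -1.0]]
([384.2, 137.4], 138, [0.7761, -0.3298]) at z42: [ 0.7644 -0.3259]
([378.5, 194.8], 298, [0.5866, -0.3124]) at z42: [ 0.5801 -0.309 ]
([191.5, 200.8], 270, [0.5538, 0.2826]) at z42: [0.548  0.2698]
([220.7, 199.7], 252, [0.5595, 0.1889]) at z42: [0.5536 0.1787]
([410.3, 208.0], 304, [0.5468, -0.4122]) at z42: [ 0.5413 -0.406 ]
```

```bash
python3 -m inch '37.5 -17 0 0 0 0 60;37.5 -17 0 0 0 0 60;37.5 -17 0 0 0 0 60;37.5 -17 0 0 0 0 60;37.5 -17 0 0 0 0 60;37.5 -17 0 0 0 0 60;37.5 -17 -20 0 0 0 60;0 0 -30 0 0 0 60;0 0 -30 0 0 0 60;0 0 0 0 0 0 60'; python3 -m inch '0 0 0 0 0 0 60;0 0 0 0 0 0 60'
```

```text
time_s: 33.5
ee_pos: [0.5814, -0.3054, 0.0931]
tool_rot: [[-0.062, 0.998, -0.007], [0.998, 0.062, 0.004], [0.004, -0.006, -1.0]]
force: [-0.2, -0.5, 0.4]
opening: 0.0596
time_s: 33.7
ee_pos: [0.5833, -0.3074, 0.0992]
tool_rot: [[-0.062, 0.998, 0.001], [0.998, 0.062, 0.0], [0.0, 0.001, -1.0]]
force: [0.5, 0.2, 0.3]
opening: 0.06
```

```bash
python3 -m inch '3.3 -5 -30 0 0 0 60;0 0 -30 0 0 0 60;0 0 -18 0 0 0 60;0 0 -9.5 0 0 0 60;0 0 0 0 0 0 60;0 0 0 0 0 0 0;0 0 0 0 0 0 0;0 0 0 0 0 0 0;0 0 0 0 0 0 0;0 0 0 0 0 0 0'; python3 -m inch '0 0 0 0 0 0 0;0 0 10 0 0 0 0;0 0 30 0 0 0 0;0 0 40 0 0 0 0;0 0 40 0 0 0 0;0 0 15 0 0 0 0;0 0 0 0 0 0 0'; python3 -m inch '-5 20 0 0 0 0 0;-5 30 0 0 0 0 0;-5 37 0 0 0 0 0;-5 37 0 0 0 0 0;-4 37 0 0 0 0 0;-4 37 0 0 0 0 0;0 37 0 0 0 0 0;0 37 0 0 0 0 0;0 37 0 0 0 0 0;0 37 0 0 0 0 0'; python3 -m inch '0 33 0 0 0 0 0;0 20 0 0 0 0 0;0 0 0 0 0 0 0;0 0 0 0 0 0 0;0 0 0 0 0 0 0'
```

```text
time_s: 34.7
ee_pos: [0.5859, -0.3124, 0.0104]
tool_rot: [[-0.061, 0.998, -0.0], [0.998, 0.061, 0.001], [0.001, -0.0, -1.0]]
force: [0.3, 1.2, 0.9]
opening: 0.023
time_s: 35.4
ee_pos: [0.5863, -0.3128, 0.1471]
tool_rot: [[-0.061, 0.998, 0.002], [0.998, 0.061, 0.0], [0.0, 0.002, -1.0]]
force: [0.3, 0.6, -3.7]
opening: 0.0224
time_s: 36.4
ee_pos: [0.5564, 0.0352, 0.1434]
tool_rot: [[-0.061, 0.998, -0.003], [0.998, 0.061, 0.0], [0.001, -0.003, -1.0]]
force: [0.2, 0.8, -2.2]
opening: 0.0225
time_s: 36.9
ee_pos: [0.5572, 0.0855, 0.1443]
tool_rot: [[-0.06, 0.998, -0.002], [0.998, 0.06, 0.0], [0.0, -0.002, -1.0]]
force: [-0.0, 0.5, -2.0]
opening: 0.0224
```

```bash
python3 -m inch '1 1.5 -20 0 0 0 0;0 0 -25 0 0 0 0;0 0 -20 0 0 0 0;0 0 -15 0 0 0 0;0 0 -10 0 0 0 0;0 0 -3 0 0 0 0;0 0 0 0 0 0 0;0 0 0 0 0 0 0;0 0 0 0 0 0 0'
```

```text
time_s: 37.8
ee_pos: [0.559, 0.0882, 0.0527]
tool_rot: [[-0.061, 0.998, -0.0], [0.998, 0.061, 0.001], [0.001, 0.0, -1.0]]
force: [0.5, 0.4, -2.4]
opening: 0.0222
```

```bash
python3 -m inch '-0.5 -0.7 -3 0 0 0 0;0 0 -2 0 0 0 0;0 0 0 0 0 0 0;0 0 0 0 0 0 0'; python3 -m inch '0 0 -1 0 0 0 0;0 0 0 0 0 0 0';  python3 -m inch '0 0 -0.6 0 0 0 0;0 0 0 0 0 0 0'
```

```text
time_s: 38.2
ee_pos: [0.5581, 0.0873, 0.047]
tool_rot: [[-0.061, 0.998, -0.001], [0.998, 0.061, 0.001], [0.001, -0.001, -1.0]]
force: [-0.7, 0.3, -2.5]
opening: 0.0225
time_s: 38.4
ee_pos: [0.5583, 0.0874, 0.0462]
tool_rot: [[-0.061, 0.998, -0.001], [0.998, 0.061, 0.001], [0.001, -0.001, -1.0]]
force: [-0.8, -0.2, 2.2]
opening: 0.0223
time_s: 38.6
ee_pos: [0.5587, 0.0874, 0.046]
tool_rot: [[-0.061, 0.998, 0.0], [0.998, 0.061, 0.001], [0.001, 0.0, -1.0]]
force: [-2.3, 0.7, 9.1]
opening: 0.0226
```

```bash
python3 -m inch '0 0 0.7 0 0 0 0;0 0 0 0 0 0 0;0 0 0 0 0 0 24;0 0 0 0 0 0 26;0 0 0 0 0 0 30;0 0 0 0 0 0 40;0 0 0 0 0 0 50;0 0 0 0 0 0 50'; python3 -m inch '0 0 10 0 0 0 50;0 0 30 0 0 0 50;0 0 40 0 0 0 50;0 0 40 0 0 0 50;0 0 10 0 0 0 50;-25 -30 0 0 0 0 60;-35 -30 0 0 0 0 60;-35 -30 0 0 0 0 60;-35 -30 0 0 0 0 60;-35 -30 0 0 0 0 60';python3 -m inch '-30 -30 0 0 0 0 60;-25 -40 0 0 0 0 60;-16 -40 0 0 0 0 60;0 -20 0 0 0 0 60;0 0 0 0 0 0 60'; python3 - <<'E'
from h import *
st(); c=cam('top','p4.png'); alllids(c)
E
```

```text
time_s: 39.4
ee_pos: [0.5581, 0.0874, 0.0461]
tool_rot: [[-0.061, 0.998, -0.001], [0.998, 0.061, 0.001], [0.001, -0.001, -1.0]]
force: [0.4, -0.7, 0.3]
opening: 0.0487
time_s: 40.4
ee_pos: [0.3915, -0.0638, 0.1756]
tool_rot: [[-0.061, 0.998, -0.002], [0.998, 0.061, 0.001], [0.001, -0.002, -1.0]]
force: [-0.3, -1.8, 2.1]
opening: 0.0601
time_s: 40.9
ee_pos: [0.3217, -0.1947, 0.1764]
tool_rot: [[-0.057, 0.998, 0.0], [0.998, 0.057, 0.002], [0.002, 0.0, -1.0]]
force: [0.4, 0.1, 0.4]
opening: 0.06
t 40.9 p [ 0.3217 -0.1947  0.1764] F [0.4 0.1 0.4] op 0.06
[[-0.057, 0.998, 0.0], [0.998, 0.057, 0.002], [0.002, 0.0, -1.0]]
([384.4, 137.2], 145, [0.7766, -0.3306]) at z42: [ 0.765  -0.3266]
([191.4, 200.6], 268, [0.5545, 0.2828]) at z42: [0.5486 0.2702]
([220.8, 199.7], 265, [0.5595, 0.1886]) at z42: [0.5536 0.1784]
([250.3, 199.2], 268, [0.5634, 0.0942]) at z42: [0.5573 0.0865]
([410.3, 208.1], 303, [0.5467, -0.4122]) at z42: [ 0.541 -0.406]
```

```bash
python3 -m inch '28 -27 0 0 0 0 60;28 -27 0 0 0 0 60;28 -27 0 0 0 0 60;28 -27 0 0 0 0 60;28 -27 0 0 0 0 60;28 -27 0 0 0 0 60;28 -27 0 0 0 0 60;28 -27 -20 0 0 0 60;0 0 -30 0 0 0 60;0 0 -30 0 0 0 60'; python3 -m inch '0 0 0 0 0 0 60;0 0 0 0 0 0 60;0 0 0 0 0 0 60'
```

```text
time_s: 41.95
ee_pos: [0.5132, -0.3757, 0.0989]
tool_rot: [[-0.055, 0.998, -0.011], [0.998, 0.055, 0.005], [0.006, -0.011, -1.0]]
force: [0.5, 0.3, 0.0]
opening: 0.06
time_s: 42.25
ee_pos: [0.5136, -0.3763, 0.1025]
tool_rot: [[-0.056, 0.998, -0.008], [0.998, 0.056, 0.004], [0.004, -0.008, -1.0]]
force: [0.5, -0.5, 0.4]
opening: 0.0599
```

```bash
python3 - <<'E'
from h import *
print(np.round(env.read_state()['joint_positions'],3))
E
python3 -m inch '10 -10 0 0 0 0 60;10 -10 0 0 0 0 60;10 -10 0 0 0 0 60;0 0 0 0 0 0 60;0 0 0 0 0 0 60'; python3 - <<'E'
from h import *
st();print(np.round(env.read_state()['joint_positions'],3))
E
```

```text
[-0.013  0.724  0.878  1.683 -0.626  1.049  1.128]
time_s: 42.75
ee_pos: [0.5428, -0.4063, 0.1017]
tool_rot: [[-0.055, 0.998, -0.008], [0.998, 0.055, 0.004], [0.005, -0.008, -1.0]]
force: [-0.0, 0.2, -0.2]
opening: 0.0603
t 42.75 p [ 0.5428 -0.4063  0.1017] F [-0.   0.2 -0.2] op 0.0603
[[-0.055, 0.998, -0.008], [0.998, 0.055, 0.004], [0.005, -0.008, -1.0]]
[ 0.049  0.787  0.858  1.567 -0.642  1.1    1.122]
```

```bash
python3 -m inch '3.9 -6 -20 -0.23 -0.46 0.4 60;0 0 -20 0 0 0 60;0 0 0 0 0 0 60;0 0 0 0 0 0 60'
```

```text
time_s: 43.15
ee_pos: [0.5463, -0.412, 0.0607]
tool_rot: [[-0.062, 0.998, -0.002], [0.998, 0.062, 0.001], [0.001, -0.002, -1.0]]
force: [0.4, -1.5, -0.5]
opening: 0.0603
```

```bash
python3 -m inch '0.3 0 -20 0 0 0 60;0 0 -20 0 0 0 60;0 0 -9.5 0 0 0 60;0 0 0 0 0 0 60;0 0 0 0 0 0 0;0 0 0 0 0 0 0;0 0 0 0 0 0 0;0 0 0 0 0 0 0;0 0 0 0 0 0 0'; python3 -m inch '0 0 0 0 0 0 0;0 0 10 0 0 0 0;0 0 30 0 0 0 0;0 0 40 0 0 0 0;0 0 40 0 0 0 0;0 0 15 0 0 0 0;0 0 0 0 0 0 0'; python3 -m inch '1 20 0 0 0 0 0;1 30 0 0 0 0 0;2 37 0 0 0 0 0;2 37 0 0 0 0 0;2 37 0 0 0 0 0;2 37 0 0 0 0 0;2 37 0 0 0 0 0;2 37 0 0 0 0 0;1 37 0 0 0 0 0;1 37 0 0 0 0 0'; python3 -m inch '1 33 0 0 0 0 0;0 28 0 0 0 0 0;0 0 0 0 0 0 0;0 0 0 0 0 0 0;0 0 0 0 0 0 0'
```

```text
time_s: 44.05
ee_pos: [0.5472, -0.4124, 0.0115]
tool_rot: [[-0.062, 0.998, -0.001], [0.998, 0.062, 0.0], [0.001, -0.001, -1.0]]
force: [2.3, -0.3, 0.8]
opening: 0.0237
time_s: 44.75
ee_pos: [0.5476, -0.4129, 0.1484]
tool_rot: [[-0.062, 0.998, 0.002], [0.998, 0.062, -0.001], [-0.001, 0.001, -1.0]]
force: [-0.4, -0.0, -2.9]
opening: 0.0222
time_s: 45.75
ee_pos: [0.562, -0.0645, 0.1446]
tool_rot: [[-0.063, 0.998, -0.004], [0.998, 0.063, 0.0], [0.001, -0.003, -1.0]]
force: [0.8, 1.0, -1.9]
opening: 0.0225
time_s: 46.25
ee_pos: [0.5635, -0.0064, 0.1455]
tool_rot: [[-0.061, 0.998, -0.002], [0.998, 0.061, -0.0], [0.0, -0.002, -1.0]]
force: [-0.0, -0.0, -2.1]
opening: 0.0227
```

```bash
python3 -m inch '0 1.5 -20 0 0 0 0;0 0 -25 0 0 0 0;0 0 -20 0 0 0 0;0 0 -15 0 0 0 0;0 0 -10 0 0 0 0;0 0 -3 0 0 0 0;0 0 0 0 0 0 0;0 0 0 0 0 0 0;0 0 0 0 0 0 0'
```

```text
time_s: 47.15
ee_pos: [0.5644, -0.0038, 0.0538]
tool_rot: [[-0.063, 0.998, -0.0], [0.998, 0.063, 0.001], [0.001, -0.0, -1.0]]
force: [-0.7, -0.6, -2.5]
opening: 0.0223
```

```bash
python3 -m inch '-0.5 -0.6 -3 0 0 0 0;0 0 -1.5 0 0 0 0;0 0 0 0 0 0 0;0 0 0 0 0 0 0'; python3 -m inch '0 0 -1 0 0 0 0;0 0 0 0 0 0 0';  python3 -m inch '0 0 -0.7 0 0 0 0;0 0 0 0 0 0 0'
```

```text
time_s: 47.55
ee_pos: [0.5635, -0.0045, 0.0487]
tool_rot: [[-0.062, 0.998, -0.001], [0.998, 0.062, 0.001], [0.001, -0.001, -1.0]]
force: [-0.3, 0.4, -2.2]
opening: 0.0225
time_s: 47.75
ee_pos: [0.5635, -0.0045, 0.0476]
tool_rot: [[-0.062, 0.998, -0.001], [0.998, 0.062, 0.001], [0.001, -0.001, -1.0]]
force: [1.0, 0.3, -1.5]
opening: 0.0223
time_s: 47.95
ee_pos: [0.5637, -0.0046, 0.0472]
tool_rot: [[-0.062, 0.998, -0.001], [0.998, 0.062, 0.001], [0.001, -0.001, -1.0]]
force: [-1.1, 0.7, 3.7]
opening: 0.0222
```

```bash
python3 -m inch '0 0 0.2 0 0 0 0;0 0 0 0 0 0 0;0 0 0 0 0 0 24;0 0 0 0 0 0 26;0 0 0 0 0 0 30;0 0 0 0 0 0 40;0 0 0 0 0 0 50;0 0 0 0 0 0 50'; python3 -m inch '0 0 10 0 0 0 50;0 0 30 0 0 0 50;0 0 40 0 0 0 50;0 0 40 0 0 0 50;0 0 20 0 0 0 50;-25 15 0 0 0 0 20;-25 15 0 0 0 0 0;-25 15 0 0 0 0 0;-25 15 0 0 0 0 0;-25 15 0 0 0 0 0';python3 -m inch '-25 15 0 0 0 0 0;-25 15 0 0 0 0 0;-29 20 0 0 0 0 0;0 0 0 0 0 0 0;0 0 0 0 0 0 0;0 0 0 0 0 0 0'; python3 - <<'E'
from h import *
st(); c=cam('top','p5.png'); alllids(c)
s=cam('side')
f=lambda c,a,b,u,v:cv2.resize(cv2.cvtColor(c['image'],cv2.COLOR_RGB2BGR)[a:b,u:v],(390,330),interpolation=cv2.INTER_CUBIC)
cv2.imwrite('pics/p5c.png',np.hstack([f(c,150,277,160,310),f(s,200,340,170,335)]))
E
```

```text
time_s: 48.75
ee_pos: [0.5635, -0.0045, 0.0472]
tool_rot: [[-0.062, 0.998, -0.001], [0.998, 0.062, 0.001], [0.001, -0.001, -1.0]]
force: [0.3, -0.1, 0.4]
opening: 0.049
time_s: 49.75
ee_pos: [0.4375, 0.0707, 0.1873]
tool_rot: [[-0.062, 0.998, -0.002], [0.998, 0.062, 0.0], [0.001, -0.002, -1.0]]
force: [0.2, -0.1, 1.0]
opening: 0.0135
time_s: 50.35
ee_pos: [0.3634, 0.1176, 0.1874]
tool_rot: [[-0.062, 0.998, -0.003], [0.998, 0.062, 0.0], [0.0, -0.002, -1.0]]
force: [-0.0, -0.0, 0.6]
opening: 0.0007
t 50.35 p [0.3634 0.1176 0.1874] F [-0.  -0.   0.6] op 0.0007
[[-0.062, 0.998, -0.003], [0.998, 0.062, 0.0], [0.0, -0.002, -1.0]]
([384.2, 137.4], 203, [0.7762, -0.3299]) at z42: [ 0.7644 -0.3259]
([280.0, 197.8], 267, [0.5701, -0.0006]) at z42: [ 0.5638 -0.0055]
([191.4, 200.5], 269, [0.5546, 0.2828]) at z42: [0.549  0.2702]
([220.6, 199.8], 247, [0.5591, 0.189]) at z42: [0.5533 0.179 ]
([250.3, 198.9], 250, [0.5642, 0.0941]) at z42: [0.5582 0.0866]
```

View pics/p5c.png

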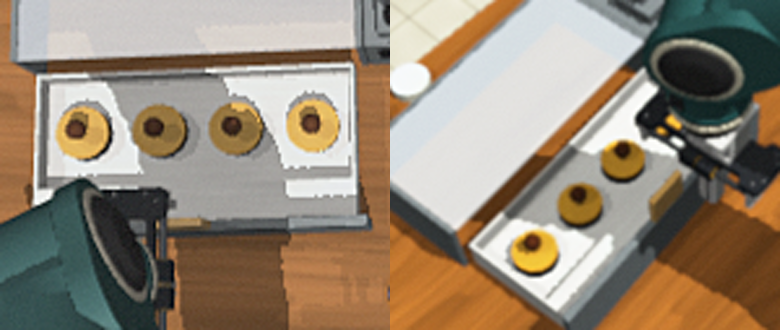

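The crop shows all four lids upright and centred on their domes, each within about 1.5 mm. Now I bring the closed fingers in front of the tab and shut the drawer slowly.

```bash
python3 -m inch '0 0 -20 0 0 0 0;0 0 -30 0 0 0 0;0 0 -20 0 0 0 0;10 3 0 0 0 0 0;10 3 0 0 0 0 0;10 2 0 0 0 0 0;10 1 0 0 0 0 0;0 0 0 0 0 0 0;0 0 0 0 0 0 0'; python3 -m inch '1 0 0 0 0 0 0;1 0 0 0 0 0 0;1 0 0 0 0 0 0;1 0 0 0 0 0 0;1 0 0 0 0 0 0;1 0 0 0 0 0 0'; python3 -m inch '1 0 0 0 0 0 0;1 0.1 0 0 0 0 0;1 0 0 0 0 0 0;1 0.1 0 0 0 0 0;1 0 0 0 0 0 0;1 0.1 0 0 0 0 0;1 0 0 0 0 0 0;1 0.1 0 0 0 0 0'; python3 -m inch '1 0 0 0 0 0 0;1 0.1 0 0 0 0 0;1 0 0 0 0 0 0;1 0.1 0 0 0 0 0;1 0 0 0 0 0 0;1 0.1 0 0 0 0 0;1 0 0 0 0 0 0;1 0.1 0 0 0 0 0'
```

```text
time_s: 51.35
ee_pos: [0.4024, 0.1266, 0.1202]
tool_rot: [[-0.061, 0.998, -0.004], [0.998, 0.061, -0.001], [-0.001, -0.004, -1.0]]
force: [-0.1, -0.3, -1.0]
opening: 0.0006
time_s: 51.95
ee_pos: [0.4084, 0.1277, 0.1206]
tool_rot: [[-0.063, 0.998, -0.004], [0.998, 0.063, 0.001], [0.001, -0.004, -1.0]]
force: [-0.3, 0.8, 1.6]
opening: 0.0007
time_s: 52.75
ee_pos: [0.4165, 0.1281, 0.1206]
tool_rot: [[-0.063, 0.998, -0.004], [0.998, 0.063, 0.001], [0.001, -0.004, -1.0]]
force: [0.1, 0.3, 0.8]
opening: 0.0005
time_s: 53.55
ee_pos: [0.4244, 0.1285, 0.1205]
tool_rot: [[-0.063, 0.998, -0.004], [0.998, 0.063, 0.001], [0.001, -0.004, -1.0]]
force: [-1.6, 0.9, 0.1]
opening: 0.0005
```

```bash
python3 -m inch '1.3 0.1 0 0 0 0 0;1.6 0.1 0 0 0 0 0;2 0.1 0 0 0 0 0;2.3 0.1 0 0 0 0 0;2.6 0.2 0 0 0 0 0;3 0.2 0 0 0 0 0;3 0.2 0 0 0 0 0;3 0.2 0 0 0 0 0;3 0.2 0 0 0 0 0;3 0.2 0 0 0 0 0'; python3 -m inch '3 0.2 0 0 0 0 0;3 0.2 0 0 0 0 0;3 0.2 0 0 0 0 0;3 0.2 0 0 0 0 0;3 0.2 0 0 0 0 0;3 0.2 0 0 0 0 0;3 0.2 0 0 0 0 0;3 0.2 0 0 0 0 0;3 0.2 0 0 0 0 0;3 0.2 0 0 0 0 0'; python3 -m inch '3 0.2 0 0 0 0 0;3 0.2 0 0 0 0 0;3 0.2 0 0 0 0 0;3 0.2 0 0 0 0 0;3 0.2 0 0 0 0 0;3 0.2 0 0 0 0 0;3 0.2 0 0 0 0 0;3 0.2 0 0 0 0 0;3 0.2 0 0 0 0 0;3 0.2 0 0 0 0 0'
```

```text
time_s: 54.55
ee_pos: [0.4494, 0.1301, 0.1206]
tool_rot: [[-0.063, 0.998, -0.004], [0.998, 0.063, 0.001], [0.001, -0.004, -1.0]]
force: [-2.1, 1.0, -0.7]
opening: 0.0004
time_s: 55.55
ee_pos: [0.4794, 0.132, 0.1206]
tool_rot: [[-0.063, 0.998, -0.004], [0.998, 0.063, 0.001], [0.001, -0.004, -1.0]]
force: [-2.3, -0.0, -0.9]
opening: -0.0
time_s: 56.55
ee_pos: [0.5094, 0.134, 0.1206]
tool_rot: [[-0.063, 0.998, -0.004], [0.998, 0.063, 0.001], [0.001, -0.004, -1.0]]
force: [-2.7, -2.2, -0.5]
opening: 0.0005
```

```bash
python3 - <<'E'
from h import *
st(); c=cam('top'); s=cam('side')
f=lambda c,a,b,u,v:cv2.resize(cv2.cvtColor(c['image'],cv2.COLOR_RGB2BGR)[a:b,u:v],(390,330),interpolation=cv2.INTER_CUBIC)
cv2.imwrite('pics/p6c.png',np.hstack([f(c,120,247,160,310),f(s,180,320,170,335)]))
E
```

```text
t 56.55 p [0.5094 0.134  0.1206] F [-2.7 -2.2 -0.5] op 0.0005
[[-0.063, 0.998, -0.004], [0.998, 0.063, 0.001], [0.001, -0.004, -1.0]]
```

View pics/p6c.png

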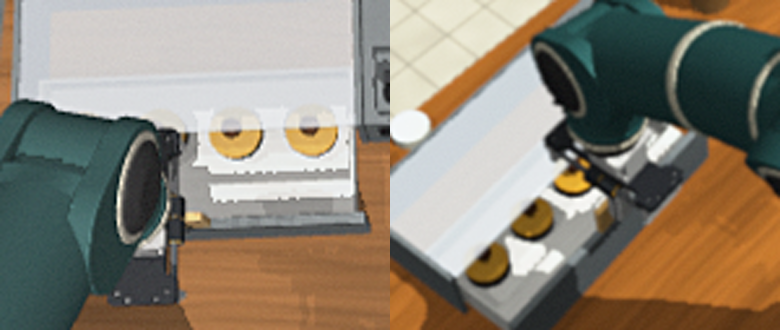

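The lids visible at mid-travel are still balanced as they slide under the roof, and the push force is about 2.5 N.

```bash
python3 -m inch '3 0.2 0 0 0 0 0;3 0.2 0 0 0 0 0;3 0.2 0 0 0 0 0;3 0.2 0 0 0 0 0;3 0.2 0 0 0 0 0;3 0.2 0 0 0 0 0;3 0.2 0 0 0 0 0;3 0.2 0 0 0 0 0;3 0.2 0 0 0 0 0;3 0.2 0 0 0 0 0'; python3 -m inch '3 0.2 0 0 0 0 0;3 0.2 0 0 0 0 0;3 0.2 0 0 0 0 0;3 0.2 0 0 0 0 0;3 0.2 0 0 0 0 0;3 0.2 0 0 0 0 0;3 0.2 0 0 0 0 0;3 0.2 0 0 0 0 0;3 0.2 0 0 0 0 0;3 0.2 0 0 0 0 0'; python3 -m inch '3 0.2 0 0 0 0 0;3 0.2 0 0 0 0 0;2.6 0.2 0 0 0 0 0;2.3 0.1 0 0 0 0 0;2 0.1 0 0 0 0 0;2 0.1 0 0 0 0 0;2 0.1 0 0 0 0 0;1.6 0.1 0 0 0 0 0;1.3 0.1 0 0 0 0 0;1 0.1 0 0 0 0 0'; python3 -m inch '1 0.1 0 0 0 0 0;1 0.1 0 0 0 0 0;1 0.1 0 0 0 0 0;1 0 0 0 0 0 0;1 0 0 0 0 0 0;1 0.1 0 0 0 0 0;1 0 0 0 0 0 0;1 0.1 0 0 0 0 0;0.8 0 0 0 0 0 0;0.6 0 0 0 0 0 0'
```

```text
time_s: 57.65
ee_pos: [0.5394, 0.1361, 0.1206]
tool_rot: [[-0.063, 0.998, -0.004], [0.998, 0.063, 0.001], [0.001, -0.004, -1.0]]
force: [-2.4, -0.2, 2.3]
opening: 0.0005
time_s: 58.65
ee_pos: [0.5694, 0.138, 0.1206]
tool_rot: [[-0.063, 0.998, -0.004], [0.998, 0.063, 0.001], [0.001, -0.004, -1.0]]
force: [-1.0, -1.0, 1.3]
opening: 0.0004
time_s: 59.65
ee_pos: [0.59, 0.1393, 0.1206]
tool_rot: [[-0.063, 0.998, -0.004], [0.998, 0.063, 0.001], [0.001, -0.004, -1.0]]
force: [-2.1, -0.6, 0.3]
opening: 0.0006
time_s: 60.65
ee_pos: [0.5994, 0.1399, 0.1206]
tool_rot: [[-0.063, 0.998, -0.004], [0.998, 0.063, 0.001], [0.001, -0.004, -1.0]]
force: [-1.4, -1.0, -1.2]
opening: 0.0006
```

```bash
python3 -m inch '0.6 0 0 0 0 0 0;0.6 0.1 0 0 0 0 0;0.6 0 0 0 0 0 0;0.6 0 0 0 0 0 0;0.6 0.1 0 0 0 0 0;0.6 0 0 0 0 0 0;0.6 0 0 0 0 0 0;0.6 0.1 0 0 0 0 0;0.6 0 0 0 0 0 0;0.6 0 0 0 0 0 0' | grep -v rot; python3 -m inch '0.6 0 0 0 0 0 0;0.6 0.1 0 0 0 0 0;0.6 0 0 0 0 0 0;0.6 0 0 0 0 0 0;0.6 0 0 0 0 0 0'| grep -v rot;  python3 -m inch '0.5 0 0 0 0 0 0;0.5 0.1 0 0 0 0 0;0.5 0 0 0 0 0 0'| grep -v rot; python3 -m inch '0.5 0 0 0 0 0 0;0.5 0.1 0 0 0 0 0;0.5 0 0 0 0 0 0'| grep -v rot
```

```text
time_s: 61.65
ee_pos: [0.6054, 0.1403, 0.1206]
force: [-2.1, 0.7, 0.2]
opening: 0.0001
time_s: 62.15
ee_pos: [0.6084, 0.1403, 0.1206]
force: [-2.2, 1.3, 0.8]
opening: 0.0004
time_s: 62.45
ee_pos: [0.6099, 0.1404, 0.1206]
force: [-2.2, 0.8, -0.1]
opening: 0.0005
time_s: 62.75
ee_pos: [0.6111, 0.1404, 0.1205]
force: [-8.8, 1.2, 5.2]
opening: 0.0006
```

```bash
python3 -m inch '0.4 0 0 0 0 0 0;0 0 0 0 0 0 0'| grep -v rot; python3 -m inch '-0.5 0 0 0 0 0 0;-0.5 0 0 0 0 0 0;-1 0 0 0 0 0 0;-3 0 0 0 0 0 0;-10 0 0 0 0 0 0;-25 0 0 0 0 0 0;-20 0 20 0 0 0 0;0 -20 40 0 0 0 0;0 -40 40 0 0 0 0;0 -40 30 0 0 0 0'; python3 -m inch '-10 -40 0 0 0 0 0;-10 -40 0 0 0 0 0;-10 -40 0 0 0 0 0;-10 -40 0 0 0 0 0;-10 -40 0 0 0 0 0;-10 -40 0 0 0 0 0;-10 -20 0 0 0 0 0;0 0 0 0 0 0 0';python3 - <<'E'
from h import *
st(); c=cam('top'); s=cam('side')
f=lambda c,a,b,u,v:cv2.resize(cv2.cvtColor(c['image'],cv2.COLOR_RGB2BGR)[a:b,u:v],(390,300),interpolation=cv2.INTER_CUBIC)
cv2.imwrite('pics/p7c.png',np.hstack([f(c,80,210,160,330),f(s,160,310,140,335)]))
cv2.imwrite('pics/p7l.png',np.hstack([f(c,120,190,290,381),f(s,150,220,240,331)]))
cv2.imwrite('pics/p7.png',np.vstack([cv2.imread('pics/p7c.png'),cv2.imread('pics/p7l.png')]))
E
```

```text
time_s: 62.95
ee_pos: [0.6111, 0.1405, 0.1205]
force: [-9.2, 0.7, 5.0]
opening: 0.0002
time_s: 63.95
ee_pos: [0.5511, 0.0448, 0.2475]
tool_rot: [[-0.065, 0.998, -0.003], [0.998, 0.065, 0.002], [0.002, -0.003, -1.0]]
force: [0.4, -0.1, -0.5]
opening: 0.0006
time_s: 64.75
ee_pos: [0.4796, -0.2178, 0.246]
tool_rot: [[-0.058, 0.998, -0.003], [0.998, 0.058, 0.001], [0.001, -0.003, -1.0]]
force: [0.3, 0.2, 0.1]
opening: 0.0003
t 64.75 p [ 0.4796 -0.2178  0.246 ] F [0.3 0.2 0.1] op 0.0003
[[-0.058, 0.998, -0.003], [0.998, 0.058, 0.001], [0.001, -0.003, -1.0]]
```

View pics/p7.png

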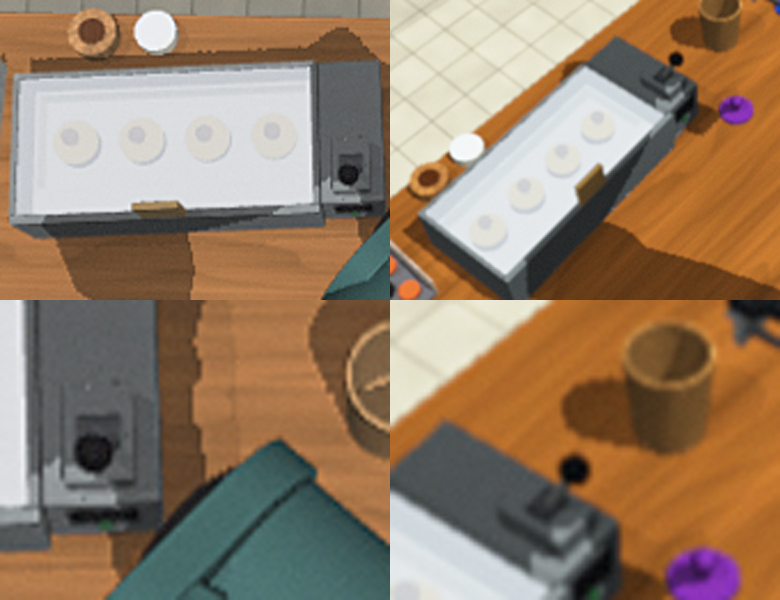

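The drawer is shut, and all four lids are level through the clear roof. The lever knob is at about (312.2,155.7) in the top picture and (282.9,189.2) in the side picture, so I triangulate it.

```bash
python3 - <<'E'
from h import *
t=cam('top'); s=cam('side')
def tri(a,b):
    r1=ray(t,a);r2=ray(s,b);o1=np.array(t['origin']);o2=np.array(s['origin'])
    k=np.linalg.lstsq(np.c_[r1,-r2],o2-o1,rcond=None)[0]; p=o1+k[0]*r1;q=o2+k[1]*r2
    return (p+q)/2, np.linalg.norm(p-q)
print(tri((312.2,155.7),(282.9,189.2)))
# block on control box: corners in top crop
print([onz(t,(290+u/4.286,120+v/4.286),.11).round(3) for u,v in((62,80),(140,80),(62,185),(140,185))])
E
```

```text
(array([ 0.66033384, -0.1101237 ,  0.18440155]), np.float64(0.001213995020991116))
[array([ 0.734, -0.08 ,  0.11 ]), array([ 0.735, -0.135,  0.11 ]), array([ 0.658, -0.083,  0.11 ]), array([ 0.659, -0.137,  0.11 ])]
```

```bash
python3 -m inch '24 21 0 0 0 0 0;24 21 0 0 0 0 0;24 21 0 0 0 0 0;24 20.5 0 0 0 0 0;24 20.5 0 0 0 0 0;0 0 -30 0 0 0 0;0 0 -30 0 0 0 0;0 0 -21 0 0 0 0;0 0 0 0 0 0 0;0 0 0 0 0 0 0'
```

```text
time_s: 65.95
ee_pos: [0.602, -0.1102, 0.1655]
tool_rot: [[-0.064, 0.998, -0.004], [0.998, 0.064, 0.001], [0.001, -0.004, -1.0]]
force: [0.4, -0.0, 0.2]
opening: 0.0003
```

```bash
python3 -m inch '5 -2 0 0 0 0 0;6 0.4 0 0 0 0 0;6 0.4 0 0 0 0 0;6 0.4 0 0 0 0 0;6 0.4 0 0 0 0 0;6 0.4 0 0 0 0 0;6 0.4 0 0 0 0 0;6 0.4 0 0 0 0 0;6 0.4 0 0 0 0 0;6 0.4 0 0 0 0 0' | grep -v rot; python3 -m inch '6 0.4 0 0 0 0 0;6 0.4 0 0 0 0 0;6 0.4 0 0 0 0 0;5 0.3 0 0 0 0 0;5 0.3 0 0 0 0 0'| grep -v rot; python3 -m inch '3 0.2 0 0 0 0 0;3 0.2 0 0 0 0 0;3 0.2 0 0 0 0 0'| grep -v rot; python3 -m inch '2 0.1 0 0 0 0 0;2 0.1 0 0 0 0 0'| grep -v rot
```

```text
time_s: 66.95
ee_pos: [0.6613, -0.1093, 0.1649]
force: [-1.4, -0.2, 0.9]
opening: 0.0006
time_s: 67.45
ee_pos: [0.6892, -0.1074, 0.1648]
force: [-0.3, 0.6, -0.9]
opening: 0.0005
time_s: 67.75
ee_pos: [0.6979, -0.1069, 0.1649]
force: [-0.1, 0.8, -0.5]
opening: 0.0005
time_s: 67.95
ee_pos: [0.7019, -0.1067, 0.1649]
force: [-1.4, 0.2, -1.3]
opening: 0.0005
```

```bash
python3 -m inch '2 0.1 0 0 0 0 0;2 0.1 0 0 0 0 0;2 0.1 0 0 0 0 0'| grep -v rot; python3 -m inch '1 0.1 0 0 0 0 0;1 0.1 0 0 0 0 0;1 0 0 0 0 0 0'| grep -v rot; python3 -m inch '1 0.1 0 0 0 0 0;1 0 0 0 0 0 0'| grep -v rot
```

```text
time_s: 68.25
ee_pos: [0.7079, -0.1064, 0.1649]
force: [-1.1, 0.5, -0.9]
opening: 0.0009
time_s: 68.55
ee_pos: [0.709, -0.1064, 0.1647]
force: [-21.8, 2.2, 7.2]
opening: 0.0005
time_s: 68.75
ee_pos: [0.7093, -0.1065, 0.1646]
force: [-36.7, 4.5, 15.3]
opening: 0.0007
```

The lever is against its stop. I retreat and check.

```bash
python3 -m inch '-4 -0.2 0 0 0 0 0;-10 -0.6 0 0 0 0 0;-30 -2 0 0 0 0 0;-40 -2 0 0 0 0 0;-20 0 40 0 0 0 0;-20 -20 40 0 0 0 0;-30 -30 0 0 0 0 0;-30 -30 0 0 0 0 0;-30 -30 0 0 0 0 0;-30 -30 0 0 0 0 0';python3 -m inch '-30 -30 0 0 0 0 0;-30 0 0 0 0 0 0;0 0 0 0 0 0 0';python3 - <<'E'
from h import *
st(); c=cam('top'); s=cam('side')
f=lambda c,a,b,u,v:cv2.resize(cv2.cvtColor(c['image'],cv2.COLOR_RGB2BGR)[a:b,u:v],(390,300),interpolation=cv2.INTER_CUBIC)
cv2.imwrite('pics/p8.png',np.hstack([f(c,80,280,160,480),f(s,130,310,140,375)]))
a=np.vstack([cv2.imread('pics/p8.png'),np.hstack([f(c,100,190,200,331),f(s,150,220,240,331)])]);cv2.imwrite('pics/p8.png',a)
E
```

```text
time_s: 69.75
ee_pos: [0.4677, -0.2519, 0.2452]
tool_rot: [[-0.063, 0.998, -0.003], [0.998, 0.063, 0.001], [0.001, -0.003, -1.0]]
force: [1.0, 0.2, 0.3]
opening: 0.001
time_s: 70.05
ee_pos: [0.4055, -0.2824, 0.2452]
tool_rot: [[-0.058, 0.998, -0.002], [0.998, 0.058, 0.003], [0.003, -0.002, -1.0]]
force: [1.0, 0.9, -0.2]
opening: 0.0003
t 70.05 p [ 0.4055 -0.2824  0.2452] F [ 1.   0.9 -0.2] op 0.0003
[[-0.058, 0.998, -0.002], [0.998, 0.058, 0.003], [0.003, -0.002, -1.0]]
```

View pics/p8.png

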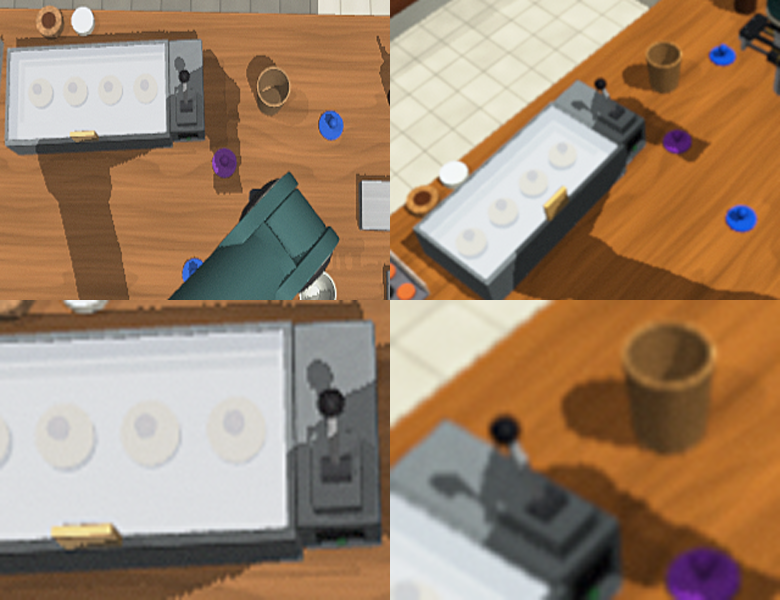

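The lever knob now leans away from the robot, at crop (330,403). The drawer is shut, all four lids are balanced, and no bystander or look-alike has moved. The robot is clear of everything, so I hand in.

```bash
python3 -c "
from bench import job; print(job.sign_off())"
```

```text
the job is handed in; nothing more can be done
None
```

The job is done and handed in at about 70 s of the 210 s allowed. All four brass lids are balanced on domes of their own, the drawer is shut, and the lever is thrown over.

- **Drawer opening:** I pulled it to its stop, which I confirmed by pulling again. It came out about 185 mm by my first camera estimate, not 195 mm. That estimate, taken through the roof, was probably about 10 mm off, because the full shutting stroke later matched 195 mm.
- **Lids:** One lid was knocked about 4 cm aside before I picked it; I noticed, measured it again and placed it. In the last open-drawer check each lid sat within about 1.5 mm of its dome's centre. The leftmost lid's reading crept about 1.5 mm over 28 s, which may only be picture noise.
- **Shutting:** I pushed at 30 mm/s or less with about 2 N, and about 6 mm/s at the end, until it met its stop at about 9 N.
- **Lever:** I pushed it over after that; it met its stop where I had predicted, and the force peaked at about 37 N, from the fingertips.
- **Final pictures:** The drawer is shut, all four lids look level under the roof, and the lever leans away from the robot. The cup and the blue and purple look-alikes look unmoved. The arm partly hid the bowl and the block was only partly in view, so I did not check those two fully.

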